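# Refill the tip-out bin with plastic feet

## Robot

A 7-joint arm with a two-finger parallel gripper is mounted at the origin on a cart in front of the work surface, level with it; the furniture and walls round the work are solid. World frame = base frame: x ahead of the robot, y to its left, z up, the work surface at z = 0. Lengths are in m, angles in rad, forces in N, time in s.
With the tool pointing down it reaches from about 0.35 to 0.9 m from the base axis. Payload 8.1 kg.
Tool frame: the origin (TCP) lies midway between the tips of the shut fingers; the grasp point (between the pads) lies arm.hold_point_z behind it (arm.hold_point_z is the distance from the TCP to the grasp point, in m); z points along the fingers, x is the direction in which the jaws open and shut, and the axes are right-handed (so a half turn about z gives the same grasp; the last joint's range is limited). The gripper opens to 92 mm and grips with 3 to 60 N. Pads are 19 mm wide; open, the fingers measure 130 mm over their backs; the gripper's body (75 mm by 190 mm) begins 47 mm behind the grasp point.
Start: joints at [1.001, 0.434, 0.025, 1.573, -0.012, 1.134, -0.075], TCP at [0.281, -0.558, 0.227] pointing down, gripper open.
Joint ranges: [-2.62, 2.62], [-0.44, 2.09], [-1.27, 1.32], [0.08, 2.57], [-1.32, 4.46], [0.12, 2], [-2.74, 2.74]. Speed limits (rad/s): [2.22, 2.22, 3.01, 3.01, 3.14, 3.14, 3.14].

## Interface

Orientations are given as a rotation vector (axis times angle).
In Python, from cell import arm gives the robot as it stands.
- The arm moves only by the shell command python3 -m pendant 'ROWS' [FORCE]. ROWS is JSON, a list of rows, each an object with "dp": the shift along the tool's x, y, z in m, a list of three; "rotation": the turn, a rotation vector about the tool's x, y, z in rad, a list of three; "fingers": the closure, from -1 (fully open) to 1 (shut). In form: [{"dp": [x, y, z], "rotation": [rx, ry, rz], "fingers": fingers}, ...]. A call has 1 to 20 rows; each row is the pose to reach, as a shift and turn from the pose measured when the call began, along the tool's axes at that moment; what a row does not reach only later rows make up. A row lasts 1/8 s, in which the tool goes at most 62.5 mm and 10.7 degrees, less where a joint would pass 70% of its speed; a pose out of reach is approached as far as the arm can. A call with a gripper value outside its range is refused whole. The fingers move at their own pace and stop on an object; FORCE is the grip in N (left out, the last holds). Time passes only in rows, so rows that repeat a pose let the fingers close. It gives the time, the measured TCP pose, the force and the opening at its end, in the units of the state.
- arm.observe(): the state, without advancing time (a new reading comes with each control period).
- arm.get_image(name): name is "scene" or "top"; returns the picture (480x640x3 uint8, blue, green, red); there is no depth.
- arm.camera_params(name): a dict with "camera_matrix" (3x3 intrinsics, pixels), "k1" (the pictures are not rectified: a ray, as slopes to the right and down, at radius r is drawn at 1 + k1 r^2 times it, then the intrinsics apply), "rvec" (rotation vector, rad) and "tvec" (3), from world to camera coordinates, as OpenCV has them. Camera axes: x right, y down, z forward; pixel columns grow to the right and rows downward; lengths in m; the calibration is good to about 2 mm. A picture is of the moment at which its call begins. camera_params takes no time and is no camera call.
- arm.sign_off(): hands the job in, once; it reports no verdict.
The state is a dict: "clock": time; "joints": joint angles; "dq": joint speeds; "joint_efforts": joint torques, N m; "position": TCP position; "ee_rot": TCP orientation; "force": force on the tool from outside, world axes, zero at the start; "ft_torque": the same for the moment, N m; "width": opening from 0.0 (shut) to 1.0 (fully open).
Only numpy, scipy, OpenCV 4.12 (cv2) and the standard library are available. Lean on these libraries where they do the work, as an engineer would, in place of code of your own. Each camera call takes 0.05 s, during which the arm holds its last target.

## Task

Tip the bucket of the grey parts bin fully open by its top lip and pour all six plastic feet from the steel beaker into it. Stand the empty beaker upright on the desk again and push the bucket fully shut, without knocking over or shifting the harmonica or the cup of tools.

Things in the scene. Friction and masses are not known exactly. Their poses are not given: they have to be found in the camera images.
- bin: grey sheet-metal shell of a tip-out parts bin, screwed to the desk (it never moves): 118 mm deep, 156 mm wide, 114 mm high, closed on top. Origin: on the desk, below the middle of the shell's front edge; x points to its back, y to its left seen from the front, z up. The front (-x) side is open and filled by the tipping bucket. Fixed obstacle behind the work: a stack of wooden trays about 0.2 m high fills world x > 0.59 between y = -0.17 and y = 0.10
- bucket (a joint): tipping bucket of the bin, bare aluminium, in rad: 0 = shut, panel upright; 0.9 = tipped fully open towards the bin's front (end stop). A friction hinge holds it at any angle; moving it takes about 1.5 to 2.5 N at the lip, but a finger pushed straight back against the fully open lip can jam by friction as the lip rises along it: move with the lip on its arc about the hinge. The starting value lies between 0 and 0.15
- bucket_hinge (a point): middle of the bucket's hinge line, which runs along the bin's y, 8 mm above the desk at the shell's front edge; axes as bin
- bucket_lip (a point): middle of the top edge of the bucket's front panel, 144 mm from the hinge and 3 mm in front of it when shut; moves with the bucket. Panel 138 mm wide and 6 mm thick (its back face contains the hinge line); along the top it has a 12 x 12 mm bead (from 3 mm behind the panel's back face to 9 mm in front of the hinge plane, 132 to 144 mm from the hinge). Shut, the lip stands 38 mm above the top of the shell, so fingers can reach behind it from above
- bucket_in (a point): middle of the bucket's floor, 45 mm behind the hinge line; moves and turns with the bucket (x to the back along the floor, z up along the panel). Inside 86 mm deep, 132 mm wide; side cheeks are sectors of 98 mm radius about the hinge, back wall 42 mm high. Tipped fully open, panel and floor form a V under a mouth that reaches about 105 mm forward of the shell's front edge, with the lip about 95 mm above the desk
- cup: plain round steel beaker holding the six feet, 80 mm high, straight-sided, outer diameter 63 mm, wall 3 mm, 0.12 to 0.2 kg. Origin: centre of its underside, z along its axis to the mouth
- cup_rim (a point): centre of the beaker's mouth, 80 mm above its underside, axes as cup
- foot_0: one of six identical smooth black plastic feet that start in the beaker: short blunt cylinder, 21 mm across at the base, 19 mm at the top, 18 mm high, 15 g. Origin: centre of its wide face
- foot_1: one of six identical smooth black plastic feet that start in the beaker: short blunt cylinder, 21 mm across at the base, 19 mm at the top, 18 mm high, 15 g. Origin: centre of its wide face
- foot_2: one of six identical smooth black plastic feet that start in the beaker: short blunt cylinder, 21 mm across at the base, 19 mm at the top, 18 mm high, 15 g. Origin: centre of its wide face
- foot_3: one of six identical smooth black plastic feet that start in the beaker: short blunt cylinder, 21 mm across at the base, 19 mm at the top, 18 mm high, 15 g. Origin: centre of its wide face
- foot_4: one of six identical smooth black plastic feet that start in the beaker: short blunt cylinder, 21 mm across at the base, 19 mm at the top, 18 mm high, 15 g. Origin: centre of its wide face
- foot_5: one of six identical smooth black plastic feet that start in the beaker: short blunt cylinder, 21 mm across at the base, 19 mm at the top, 18 mm high, 15 g. Origin: centre of its wide face
- harmonica: bystander: harmonica, 26 x 122 x 34 mm, lying between beaker and bin; origin under its centre
- tool_cup: bystander: clear cup with screwdrivers and a marker, 159 mm high, at the back left; origin under its centre
Not all that is in view belongs to the job. Leave any orange look-alike of the cup alone.

How it is judged:
On the way, in this order (a step that is already met when the one before it is completed fails the run):
1. the bucket is tipped open (over 0.7 rad) (value of joint bucket above 0.7 rad), for 0.2 s.
2. the beaker is tipped by more than 60 degrees, its rim above and near the open bucket (angle between cup's own z axis and vertical above 1.05 rad and height (world z) of cup_rim above 0.08 m and horizontal distance between cup_rim and bucket_hinge below 0.18 m and value of joint bucket above 0.5 rad), for 0.1 s.
At the end, for the whole second after the job is handed in: All six feet lie inside the bucket, the bucket is shut to within 0.06 rad, and the beaker stands at rest upright (within 0.1 rad) on the desk (underside within 8 mm of its surface) (x of foot_0 in the frame of bucket_in between -0.06 and 0.055 m and y of foot_0 in the frame of bucket_in between -0.075 and 0.075 m and z of foot_0 in the frame of bucket_in between -0.015 and 0.085 m and x of foot_1 in the frame of bucket_in between -0.06 and 0.055 m and y of foot_1 in the frame of bucket_in between -0.075 and 0.075 m and z of foot_1 in the frame of bucket_in between -0.015 and 0.085 m and x of foot_2 in the frame of bucket_in between -0.06 and 0.055 m and y of foot_2 in the frame of bucket_in between -0.075 and 0.075 m and z of foot_2 in the frame of bucket_in between -0.015 and 0.085 m and x of foot_3 in the frame of bucket_in between -0.06 and 0.055 m and y of foot_3 in the frame of bucket_in between -0.075 and 0.075 m and z of foot_3 in the frame of bucket_in between -0.015 and 0.085 m and x of foot_4 in the frame of bucket_in between -0.06 and 0.055 m and y of foot_4 in the frame of bucket_in between -0.075 and 0.075 m and z of foot_4 in the frame of bucket_in between -0.015 and 0.085 m and x of foot_5 in the frame of bucket_in between -0.06 and 0.055 m and y of foot_5 in the frame of bucket_in between -0.075 and 0.075 m and z of foot_5 in the frame of bucket_in between -0.015 and 0.085 m and value of joint bucket below 0.06 rad and angle between cup's own z axis and vertical below 0.1 rad and height (world z) of cup between -0.008 and 0.008 m and linear speed of cup below 0.02 m/s); the robot touches nothing.
It fails at once if the harmonica is shifted by more than 40 mm or tipped over (distance of harmonica from where it was at the start of the episode above 0.04 m or angle between harmonica's own z axis and vertical above 0.5 rad).
It fails at once if the clear cup of tools is shifted by more than 40 mm or tipped over (distance of tool_cup from where it was at the start of the episode above 0.04 m or angle between tool_cup's own z axis and vertical above 0.5 rad).
It also fails if it takes over 72 s, if anything falls off the work surface, if the arm or the gripper's body presses on something with over 40 N, if the wrist force passes 120 N, or if a joint passes its speed limit or range.

## Working session

There is one attempt and no reset: what is moved stays moved. The work goes in short steps, Python scripts to look and compute and a shell command to move; the robot and the scene stay as the last step left them, time stands still between calls to the robot, and variables do not carry over. Pictures are saved under pics/ and viewed, and the job is handed in when it is done.

```bash
ls; mkdir -p pics
cat > look.py <<'E'
import sys,cv2
from cell import arm
def snap(tag,names=("scene","top")):
    for n in names: cv2.imwrite(f"pics/{tag}_{n}.png",arm.get_image(n))
E
python3 - <<'E'
from look import *
snap("a")
import numpy as np
for n in ("scene","top"): print(arm.camera_params(n))
print(arm.observe(), arm.hold_point_z)
E
```

```text
pics
{'camera_matrix': array([[606.48423116,   0.        , 317.1882216 ],
       [  0.        , 606.48423116, 250.47685119],
       [  0.        ,   0.        ,   1.        ]]), 'k1': -0.07260067147984046, 'rvec': array([ 0.64280741, -2.51319734,  1.31199758]), 'tvec': array([0.49193198, 0.2718167 , 0.84126911])}
{'camera_matrix': array([[470.77082314,   0.        , 317.97672751],
       [  0.        , 470.77082314, 238.96346465],
       [  0.        ,   0.        ,   1.        ]]), 'k1': 0.0019825532250118696, 'rvec': array([ 2.18532607, -2.13501897,  0.11732825]), 'tvec': array([-0.03717621,  0.57746375,  0.97306368])}
{'clock': 0.1, 'joints': array([ 1.0013912 ,  0.43516439,  0.02497821,  1.57398767, -0.01157115,
        1.13400058, -0.07510806]), 'dq': array([-0.0027255 , -0.00183684,  0.00011733, -0.00288728,  0.00039035,
        0.00041401, -0.00076221]), 'joint_efforts': array([ 2.15103209e-03, -6.69128609e+01,  9.87664908e-01, -3.15153050e+01,
       -6.05442747e-02,  3.73349246e-02,  3.46189347e-05]), 'position': array([ 0.28101186, -0.5577589 ,  0.22602376]), 'ee_rot': array([-2.67443065e+00,  1.64718737e+00,  2.01078897e-03]), 'force': array([-0.30080134,  0.44536251, -1.16311032]), 'ft_torque': array([-0.05896843, -0.00367608,  0.01634593]), 'width': 0.9976477385205335} 0.0188
```

View pics/a_scene.png

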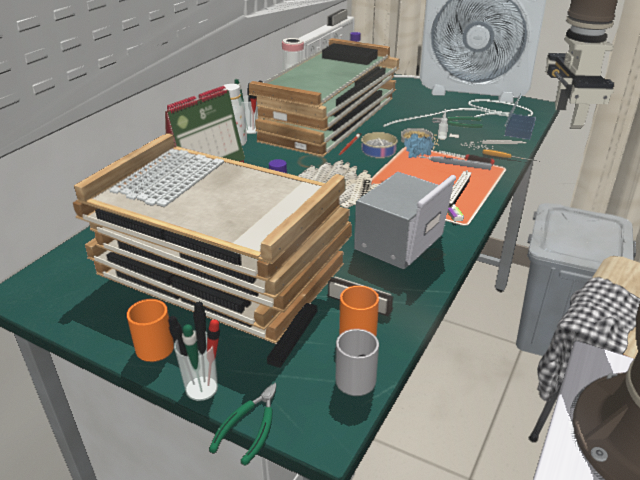

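View pics/a_top.png

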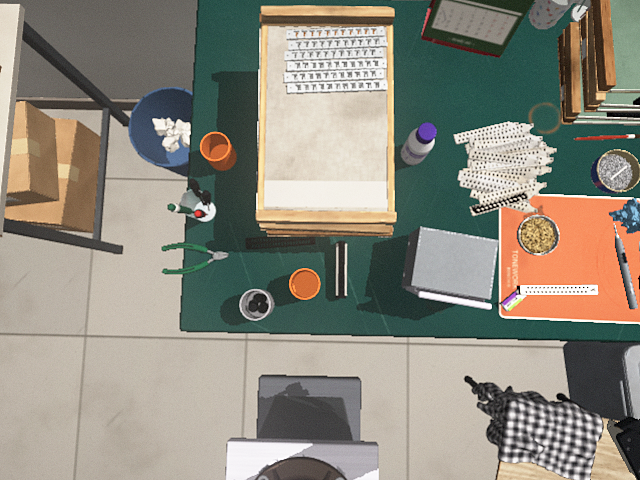

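```bash
cat >> look.py <<'E'
import numpy as np
from scipy.spatial.transform import Rotation as R
def cam(n):
    p=arm.camera_params(n);return p["camera_matrix"],p["k1"],R.from_rotvec(p["rvec"]).as_matrix(),np.array(p["tvec"])
def px2w(n,u,v,z):
    K,k1,Rm,t=cam(n)
    d=np.array([k1,0,0,0,0.]); s=cv2.undistortPoints(np.array([[[u,v]]],float),K,d)[0,0]
    ray=Rm.T@np.array([s[0],s[1],1]); c=-Rm.T@t
    return c+ray*(z-c[2])/ray[2]
def w2px(n,P):
    K,k1,Rm,t=cam(n)
    return cv2.projectPoints(np.array(P,float).reshape(-1,1,3),cv2.Rodrigues(Rm)[0],t,K,np.array([k1,0,0,0,0.]))[0][:,0]
def crop(src,out,x0,y0,x1,y1,f):
    im=cv2.imread(src)[y0:y1,x0:x1]; cv2.imwrite(out,cv2.resize(im,None,fx=f,fy=f,interpolation=cv2.INTER_CUBIC))
E
python3 - <<'E'
from look import *
crop("pics/a_top.png","pics/a_t1.png",390,215,520,315,6)
crop("pics/a_top.png","pics/a_t2.png",150,170,360,327,3.8)
crop("pics/a_scene.png","pics/a_s1.png",320,160,470,270,5)
crop("pics/a_scene.png","pics/a_s2.png",260,270,420,400,5)
E
```

```text
(no output)
```

View pics/a_t1.png

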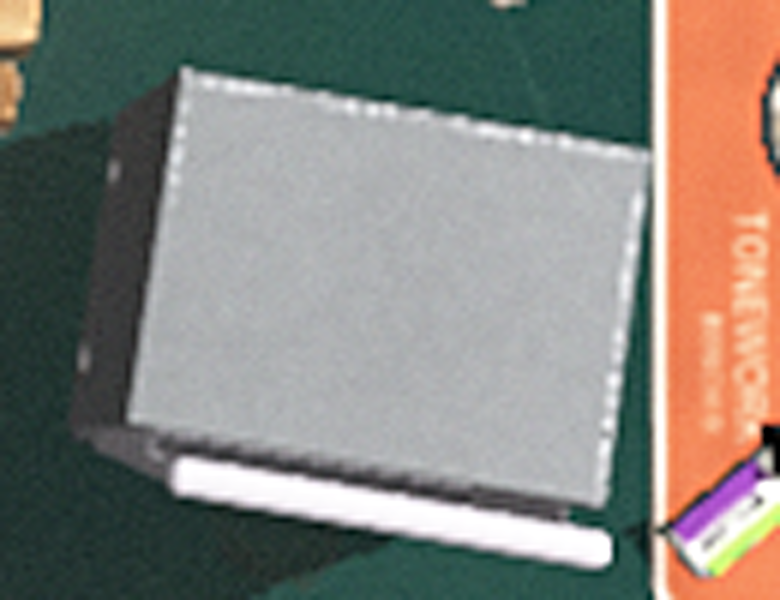

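View pics/a_t2.png

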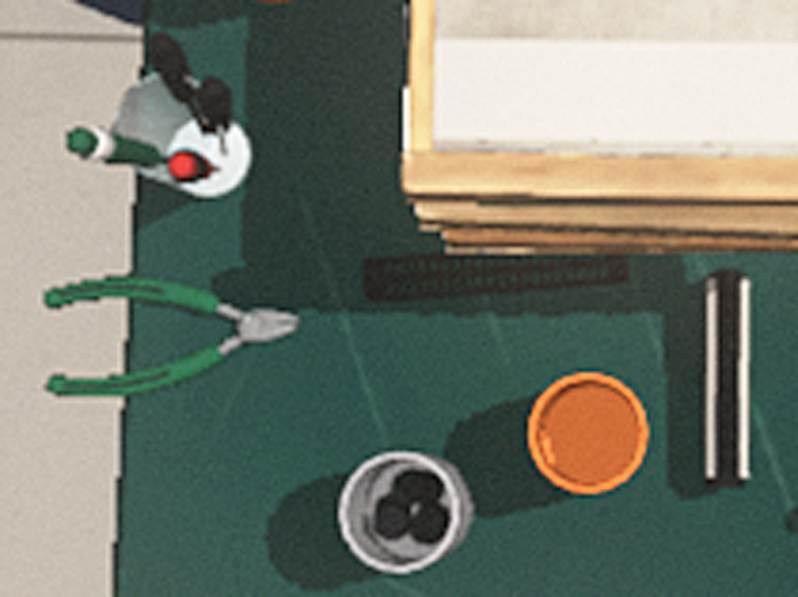

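View pics/a_s1.png

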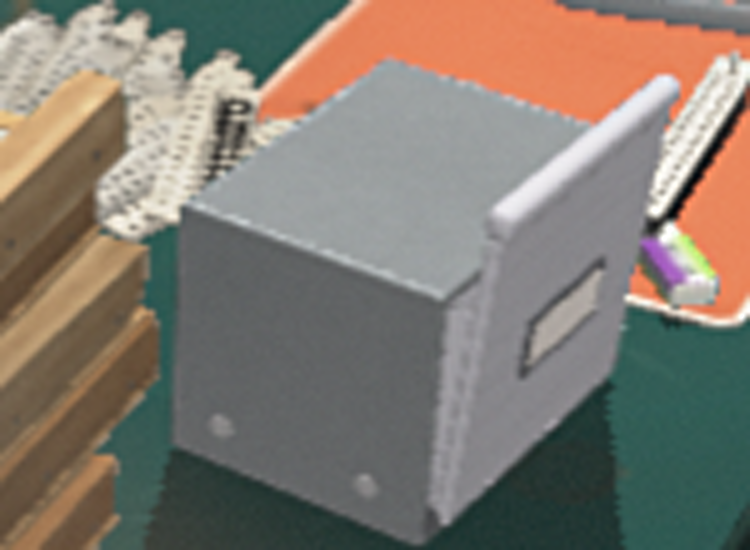

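View pics/a_s2.png

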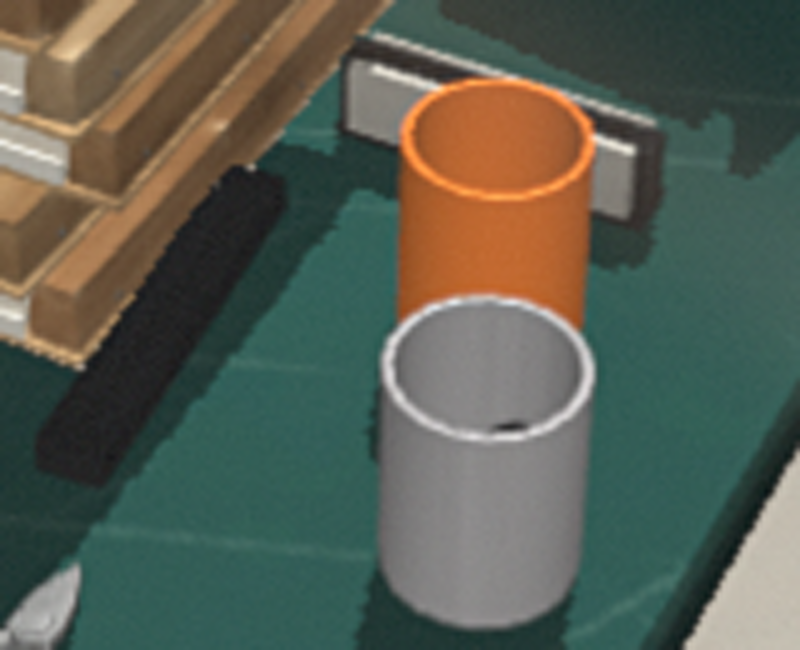

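Run:
```python
from look import *
np.set_printoptions(precision=4,suppress=True)
t=lambda u,v:(u/6+390-.4,v/6+215-.4)
c={k:px2w("top",*t(*p),.114) for k,p in dict(bl=(183,70),br=(650,155),fr=(605,507),fl=(128,421)).items()}
for k,v in c.items(): print(k,v)
s=lambda u,v:(u/5+320-.4,v/5+160-.4)
for k,p in dict(bl=(183,207),br=(388,62),fl=(443,298)).items(): print('scene',k,px2w("scene",*s(*p),.114))
print('base fl scene',px2w("scene",*s(422,543),0),px2w("scene",*s(175,445),0))
print('w',np.linalg.norm(c['fl']-c['fr']),np.linalg.norm(c['bl']-c['br']),'d',np.linalg.norm(c['fl']-c['bl']))
f=(c['fl']+c['fr'])/2;b=(c['bl']+c['br'])/2
d=b-f;print('front mid',f,'yaw',np.arctan2(d[1],d[0]), 'from width', np.arctan2(*( -(c['fl']-c['fr'])[[0]],(c['fl']-c['fr'])[[1]])))
# lip line z~.15
for p in [(172,455),(612,532),(172,490),(607,568)]: print('lip',px2w("top",*t(*p),.15))
q=lambda u,v:(u/3.8+150-.4,v/3.8+170-.4)
print('cup',px2w("top",*q(400,511),.08),[px2w("top",*q(*p),.08) for p in [(339,511),(462,511),(400,450),(400,573)]])
s2=lambda u,v:(u/5+260-.4,v/5+270-.4)
print('cup scene',px2w("scene",*s2(488,367),.08))
print('orange',px2w("top",*q(588,433),.08),px2w("top",*q(528,433),.08),px2w("scene",*s2(497,140),.08))
print('harm',[px2w("top",*q(*p),.034) for p in [(706,278),(748,278),(748,484),(706,484)]])
print('tools',px2w("top",*q(210,155),.0))
print('trays',[px2w("top",*q(*p),.0) for p in [(450,250)]],px2w("top",396,235,0.05))
print('desk edge',px2w("top",182,330,0),px2w("top",410,335,0),px2w("top",600,340,0))
```

```text
bl [ 0.5987 -0.2245  0.114 ]
br [ 0.5741 -0.3768  0.114 ]
fr [ 0.4597 -0.36    0.114 ]
fl [ 0.4837 -0.2066  0.114 ]
scene bl [ 0.597  -0.2222  0.114 ]
scene br [ 0.5739 -0.3728  0.114 ]
scene fl [ 0.4835 -0.208   0.114 ]
base fl scene [ 0.4834 -0.2104  0.    ] [ 0.5979 -0.225   0.    ]
w 0.15525152577264928 0.15419297216204741 d 0.11639912019798813
front mid [ 0.4717 -0.2833  0.114 ] yaw -0.14972565697634307 from width [-0.1549]
lip [ 0.4727 -0.2134  0.15  ]
lip [ 0.4523 -0.3491  0.15  ]
lip [ 0.4619 -0.2134  0.15  ]
lip [ 0.4412 -0.3474  0.15  ]
cup [0.4385 0.0994 0.08  ] [array([0.4377, 0.1316, 0.08  ]), array([0.4393, 0.0667, 0.08  ]), array([0.4705, 0.1006, 0.08  ]), array([0.4062, 0.0981, 0.08  ])]
cup scene [0.4381 0.1004 0.08  ]
orange [0.4818 0.0013 0.08  ] [0.481  0.0331 0.08  ] [0.4818 0.0032 0.08  ]
harm [array([ 0.5708, -0.061 ,  0.034 ]), array([ 0.5713, -0.0846,  0.034 ]), array([ 0.4566, -0.0865,  0.034 ]), array([ 0.4561, -0.0632,  0.034 ])]
tools [0.6401 0.2295 0.    ]
trays [array([0.5873, 0.087 , 0.    ])] [ 0.5884 -0.1875  0.05  ]
desk edge [0.3772 0.2656 0.    ] [ 0.3783 -0.2266  0.    ] [ 0.3776 -0.6341  0.    ]
```

```bash
cat >> look.py <<'E'
np.set_printoptions(precision=4,suppress=True)
H=np.array([0.4712,-0.2835,0.]); PSI=-0.152
BX=np.array([np.cos(PSI),np.sin(PSI),0]); BY=np.array([-np.sin(PSI),np.cos(PSI),0]); Z=np.array([0,0,1.])
def bw(x,y,z): return H+BX*x+BY*y+Z*z
def toolR(zdir,xdir):
    z=np.array(zdir,float);z/=np.linalg.norm(z); x=np.array(xdir,float);x-=z*(x@z);x/=np.linalg.norm(x)
    return np.stack([x,np.cross(z,x),z],1)
def rel(P,Rt=None,msg='',o=None):
    o=o or arm.observe(); R0=R.from_rotvec(o['ee_rot']).as_matrix(); 
    if Rt is None: Rt=R0
    # P: TCP
    dp=R0.T@(np.array(P)-o['position']); rv=R.from_matrix(R0.T@Rt).as_rotvec()
    n=max(np.linalg.norm(dp)/.0625,np.degrees(np.linalg.norm(rv))/10.7)
    print(msg,'dp',dp.round(4),'rot',rv.round(3),'rows>=%.1f'%n)
def st():
    o=arm.observe();R0=R.from_rotvec(o['ee_rot']).as_matrix()
    b=o['position']-H
    print('t %.2f pos'%o['clock'],o['position'],'bin',np.array([b@BX,b@BY,b[2]]),'toolx',R0[:,0],'toolz',R0[:,2],'F',o['force'].round(2),'w %.3f'%o['width'])
    print(' q',o['joints'])
    open('log.txt','a').write(repr([list(o['joints']),list(o['position']),list(o['ee_rot'])])+'\n')
    return o
E
python3 - <<'E'
from look import *
st()
rel(bw(.03,0,.2),toolR([0,0,-1],BY),'+')
rel(bw(.03,0,.2),toolR([0,0,-1],-BY),'-')
E
```

```text
t 0.10 pos [ 0.281  -0.5578  0.226 ] bin [-0.1465 -0.2999  0.226 ] toolx [ 0.45   -0.893  -0.0014] toolz [-0.0008  0.0012 -1.    ] F [-0.3   0.45 -1.16] w 0.998
 q [ 1.0014  0.4352  0.025   1.574  -0.0116  1.134  -0.0751]
+ dp [-0.1419 -0.3177  0.0262] rot [-0.002  0.001 -2.523] rows>=13.5
- dp [-0.1419 -0.3177  0.0262] rot [0.001 0.001 0.619] rows>=5.6
```

```bash
A='{"dp":[-0.142,-0.318,0.02],"rotation":[0,0,0.62],"fingers":1}'; python3 -m pendant '[{"dp":[-0.142,-0.318,0.02],"rotation":[0,0,0.62],"fingers":1},{"dp":[-0.142,-0.318,0.02],"rotation":[0,0,0.62],"fingers":1},{"dp":[-0.142,-0.318,0.02],"rotation":[0,0,0.62],"fingers":1},{"dp":[-0.142,-0.318,0.02],"rotation":[0,0,0.62],"fingers":1},{"dp":[-0.142,-0.318,0.02],"rotation":[0,0,0.62],"fingers":1},{"dp":[-0.142,-0.318,0.02],"rotation":[0,0,0.62],"fingers":1},{"dp":[-0.142,-0.318,0.02],"rotation":[0,0,0.62],"fingers":1},{"dp":[-0.142,-0.318,0.02],"rotation":[0,0,0.62],"fingers":1}]' 20
python3 - <<'E'
from look import *
st()
snap("b")
for th in (0.08,):
  rel(bw(.03,0,.1335),toolR([0,0,-1],-BY),'behind')
E
```

```text
clock: 1.1
position: [0.5005, -0.2884, 0.2059]
ee_rot: [2.044, -2.385, -0.003]
force: [-0.7, -0.4, 0.9]
width: 0.177
t 1.10 pos [ 0.5005 -0.2884  0.2059] bin [ 0.0297 -0.0004  0.2059] toolx [-0.1529 -0.9882 -0.0006] toolz [-0.0017  0.0009 -1.    ] F [-0.7  -0.36  0.87] w 0.177
 q [ 0.3924  0.3765  0.0516  1.7207 -0.022   1.0469 -1.2729]
behind dp [-0.0013 -0.0007  0.0726] rot [ 0.001  0.    -0.004] rows>=1.2
```

View pics/b_scene.png

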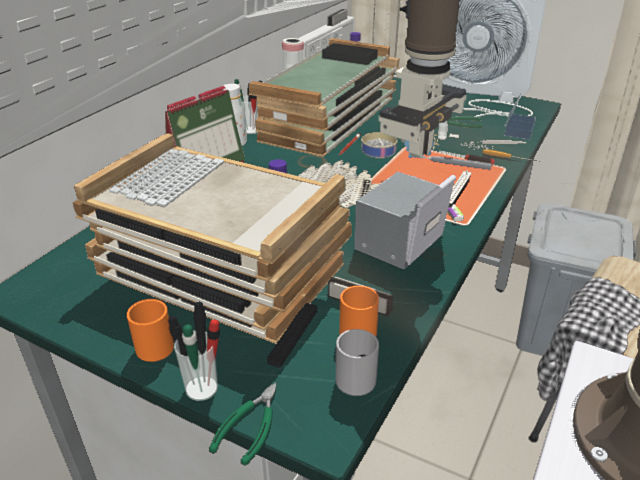

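View pics/b_top.png

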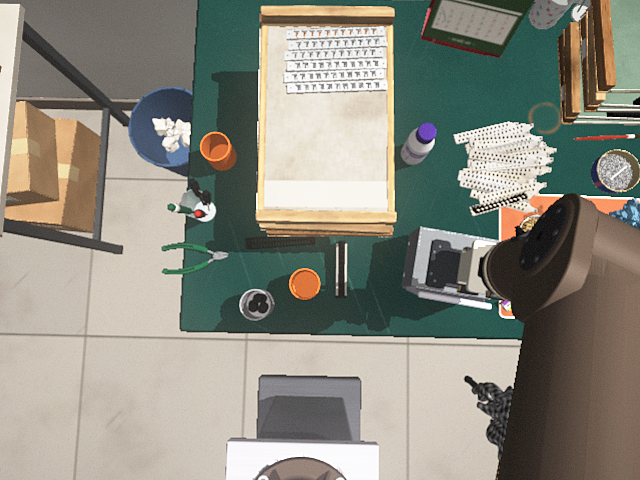

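Run:
```python
from look import *
o=arm.observe()
for n in("scene","top"): print(n,w2px(n,[o['position'],[0,0,0],o['position']+[0,0,.12]]), -cam(n)[2].T@cam(n)[3])
```

```text
scene [[420.0251 154.9798]
 [660.3381 440.0841]
 [426.0069  93.3021]] [0.1703 0.705  0.7054]
top [[468.4138 275.5781]
 [299.9782 518.5379]
 [493.589  272.6626]] [ 0.464  -0.0304  1.0322]
```

```bash
python3 -m pendant '[{"dp":[-0.001,0,0.04],"rotation":[0,0,0],"fingers":1},{"dp":[-0.001,0,0.072],"rotation":[0,0,0],"fingers":1},{"dp":[-0.001,0,0.072],"rotation":[0,0,0],"fingers":1}]'
python3 - <<'E'
from look import *
o=st()
b=o['position']-H; x0=b@BX; z0=b[2]
for th in [.05,.1,.2,.3,.4,.5,.6,.7,.8,.9,.93,.96]:
  print(th,'dpy %.4f dpz %.4f'%(x0-(-.126*np.sin(th)+.0095), z0-(.008+.126*np.cos(th))))
E
```

```text
clock: 1.58
position: [0.4977, -0.2887, 0.1322]
ee_rot: [2.038, -2.387, -0.009]
force: [-1.1, 0.1, 1.0]
width: 0.003
t 1.57 pos [ 0.4977 -0.2887  0.1322] bin [ 0.027  -0.0011  0.1322] toolx [-0.1571 -0.9876 -0.0013] toolz [-0.0058  0.0023 -1.    ] F [-1.06  0.14  1.  ] w 0.003
 q [ 0.3997  0.4524  0.0453  1.8061 -0.0249  0.8898 -1.2722]
0.05 dpy 0.0238 dpz -0.0016
0.1 dpy 0.0301 dpz -0.0011
0.2 dpy 0.0425 dpz 0.0007
0.3 dpy 0.0547 dpz 0.0038
0.4 dpy 0.0666 dpz 0.0082
0.5 dpy 0.0779 dpz 0.0136
0.6 dpy 0.0886 dpz 0.0202
0.7 dpy 0.0987 dpz 0.0279
0.8 dpy 0.1079 dpz 0.0364
0.9 dpy 0.1162 dpz 0.0459
0.93 dpy 0.1185 dpz 0.0489
0.96 dpy 0.1207 dpz 0.0520
```

```bash
python3 -m pendant '[{"dp":[0,0.02,0],"rotation":[0,0,0],"fingers":1},{"dp":[0,0.03,-0.001],"rotation":[0,0,0],"fingers":1},{"dp":[0,0.0425,0.001],"rotation":[0,0,0],"fingers":1},{"dp":[0,0.0547,0.004],"rotation":[0,0,0],"fingers":1},{"dp":[0,0.0666,0.008],"rotation":[0,0,0],"fingers":1},{"dp":[0,0.0779,0.0136],"rotation":[0,0,0],"fingers":1}]'
python3 - <<'E'
from look import *
o=st()
snap("c")
b=o['position']-H; x0=b@BX; z0=b[2]
for th in [.5,.6,.7,.8,.9,.93,.96]:
  print(th,'dpy %.4f dpz %.4f'%(x0-(-.126*np.sin(th)+.0095), z0-(.008+.126*np.cos(th))))
crop("pics/c_scene.png","pics/c_s1.png",320,100,520,250,4)
E
```

```text
clock: 2.33
position: [0.42, -0.2763, 0.1189]
ee_rot: [2.038, -2.387, -0.008]
force: [1.3, -1.3, 0.3]
width: 0.006
t 2.33 pos [ 0.42   -0.2763  0.1189] bin [-0.0517 -0.0006  0.1189] toolx [-0.1571 -0.9876 -0.0013] toolz [-0.0057  0.0022 -1.    ] F [ 1.34 -1.31  0.26] w 0.006
 q [ 0.442   0.3668  0.0426  1.9937 -0.0206  0.7876 -1.2321]
0.5 dpy -0.0008 dpz 0.0003
0.6 dpy 0.0099 dpz 0.0069
0.7 dpy 0.0199 dpz 0.0145
0.8 dpy 0.0291 dpz 0.0231
0.9 dpy 0.0375 dpz 0.0325
0.93 dpy 0.0398 dpz 0.0355
0.96 dpy 0.0420 dpz 0.0386
```

View pics/c_s1.png

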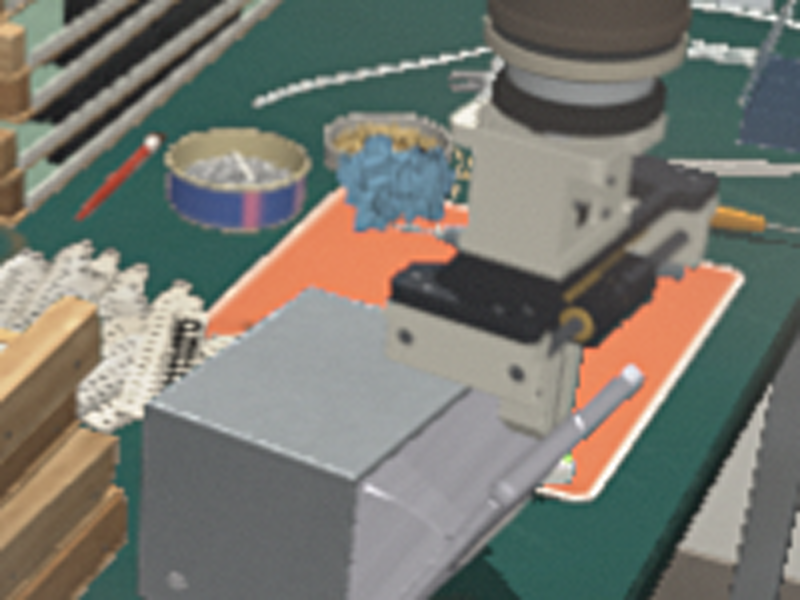

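The bucket (lip from crop 640,370 to 500,490) follows the finger, at about half open; I continue along the arc.

```bash
python3 -m pendant '[{"dp":[0,0.010,0.007],"rotation":[0,0,0],"fingers":1},{"dp":[0,0.020,0.0145],"rotation":[0,0,0],"fingers":1},{"dp":[0,0.029,0.023],"rotation":[0,0,0],"fingers":1},{"dp":[0,0.0375,0.0325],"rotation":[0,0,0],"fingers":1},{"dp":[0,0.040,0.0355],"rotation":[0,0,0],"fingers":1},{"dp":[0,0.041,0.037],"rotation":[0,0,0],"fingers":1},{"dp":[0,0.041,0.037],"rotation":[0,0,0],"fingers":1}]'
python3 - <<'E'
from look import *
o=st()
snap("d")
crop("pics/d_scene.png","pics/d_s1.png",320,100,520,250,4)
E
```

```text
clock: 3.3
position: [0.3828, -0.2708, 0.0845]
ee_rot: [-2.039, 2.389, -0.002]
force: [6.0, 2.8, 30.0]
width: 0.007
t 3.30 pos [ 0.3828 -0.2708  0.0845] bin [-0.0893 -0.0008  0.0845] toolx [-0.1568 -0.9876  0.0003] toolz [ 0.0015 -0.0006 -1.    ] F [ 6.03  2.77 30.01] w 0.007
 q [ 0.4723  0.3699  0.0375  2.1101 -0.0225  0.6604 -1.2032]
```

View pics/d_s1.png

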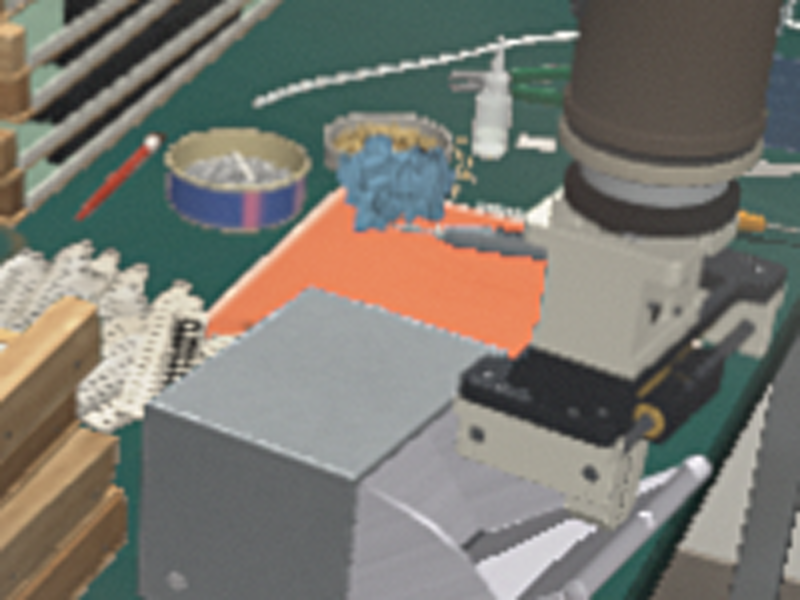

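```bash
python3 -m pendant '[{"dp":[0,-0.008,-0.02],"rotation":[0,0,0],"fingers":1},{"dp":[0,-0.02,-0.08],"rotation":[0,0,0],"fingers":1},{"dp":[0,-0.02,-0.14],"rotation":[0,0,0],"fingers":1},{"dp":[0,-0.02,-0.20],"rotation":[0,0,0],"fingers":1},{"dp":[0,-0.02,-0.20],"rotation":[0.15,0,0],"fingers":-1}]'
python3 - <<'E'
from look import *
st()
E
cat > kin.py <<'E'
from look import *
from scipy.optimize import least_squares
def load(): return [eval(l) for l in open('log.txt')]
# model: J1 -z at (0,0), J2 pitch at (a1,h), J3 roll about upper arm, J4 pitch offset a3 after L1, J5 roll, after L2 offset, J6 pitch, J7 roll, L3
def T(Rm,p): M=np.eye(4);M[:3,:3]=Rm;M[:3,3]=p;return M
def rx(ax,a,s=1): return T(R.from_rotvec(np.array(ax)*a*s).as_matrix(),[0,0,0])
def tr(x,y,z): return T(np.eye(3),[x,y,z])
S=[-1,1,1,1,1,1,1]
def fk(q,p,S=S):
    h,a1,L1,a3,a4,L2,a5,L3,o7,yo=p
    M=tr(0,0,h)@rx([0,0,1],q[0],S[0])@tr(a1,0,0)@rx([0,1,0],q[1],S[1])@rx([0,0,1],q[2],S[2])@tr(a3,0,L1)@rx([0,1,0],q[3],S[3])@tr(a4,0,L2)@rx([0,0,1],q[4],S[4])@rx([0,1,0],q[5],S[5])@tr(a5,0,L3)@rx([0,0,1],q[6],S[6])@rx([0,0,1],o7)
    return M
def res(p,D,S):
    r=[]
    for q,pos,rv in D:
        M=fk(q,p,S); r+=list(M[:3,3]-pos)+list(0.2*R.from_matrix(M[:3,:3].T@R.from_rotvec(rv).as_matrix()).as_rotvec())
    return np.array(r)
def fit():
    D=load();best=None
    import itertools
    for s3,s5,s7 in itertools.product([1,-1],repeat=3):
        SS=[-1,1,s3,1,s5,1,s7]
        for o7 in (0,1.57,3.14,-1.57):
            reg=lambda p:np.r_[res(p,D,SS),1e-3*(p-[.3,0,.4,0,0,.4,0,.25,o7,0])]
            f=least_squares(reg,[.3,0,.4,0,0,.4,0,.25,o7,0])
            if best is None or f.cost<best[0]: best=(f.cost,f.x,SS)
    return best
if __name__=="__main__":
    c,p,SS=fit(); print(c,p,SS); print(res(p,load(),SS).reshape(-1,6))
E
python3 kin.py
```

```text
clock: 4.03
position: [0.4056, -0.2746, 0.2885]
ee_rot: [-1.973, 2.305, -0.186]
force: [-0.5, 0.5, -1.7]
width: 0.069
t 4.03 pos [ 0.4056 -0.2746  0.2885] bin [-0.0662 -0.0011  0.2885] toolx [-0.1542 -0.988   0.0022] toolz [ 0.1561 -0.0266 -0.9874] F [-0.46  0.5  -1.66] w 0.069
 q [ 0.4763  0.0743  0.0559  1.9154 -0.0716  1.0044 -1.1598]
0.0014765179778602317 [ 0.46   -0.7242  0.5491 -0.5206  0.0193  0.3682 -1.2655  0.773   3.1416
  0.    ] [-1, 1, -1, 1, -1, 1, -1]
[[ 0.0295  0.0151  0.0028  0.      0.      0.    ]
 [-0.0045  0.0114 -0.0211 -0.      0.      0.    ]
 [ 0.0104  0.0044  0.0196  0.      0.      0.    ]
 [-0.0019  0.011  -0.0154 -0.      0.      0.    ]
 [ 0.0048  0.0072  0.0023 -0.      0.      0.    ]
 [-0.003  -0.0122  0.0118 -0.      0.      0.    ]]
```

```bash
cat >> look.py <<'E'
CUP=np.array([.4385,.0997,0.])
def tilt(al,az): 
    f=np.array([np.cos(az),np.sin(az),0]); return toolR(np.cos(al)*f-np.sin(al)*Z, np.array([np.sin(az),-np.cos(az),0]))
def pre(al,az,back,h=.048,c=None):
    Rt=tilt(al,az); c=CUP if c is None else c
    return c+Z*h+Rt[:,2]*(.0188-back),Rt
E
python3 - <<'E'
from look import *
al=np.radians(40)
P,Rt=pre(al,-.15,.12); print(P)
rel(P+[0,0,.12],Rt,'hi')
rel(P+[0,0,.0],Rt,'pre')
E
```

```text
[0.3618 0.1113 0.1131]
hi dp [-0.3746  0.1101  0.0377] rot [ 0.714 -0.004 -0.003] rows>=6.3
pre dp [-0.3749  0.1291  0.1562] rot [ 0.714 -0.004 -0.003] rows>=6.8
```

```bash
python3 -m pendant '[{"dp":[-0.06,0.02,0.0],"rotation":[0.15,0,0],"fingers":-1},{"dp":[-0.12,0.04,0.01],"rotation":[0.3,0,0],"fingers":-1},{"dp":[-0.18,0.06,0.015],"rotation":[0.45,0,0],"fingers":-1}]'
python3 -c "from look import *;st()"
python3 -m pendant '[{"dp":[-0.06,0.016,0.015],"rotation":[0.1,0,0],"fingers":-1},{"dp":[-0.11,0.02,0.03],"rotation":[0.2,0,0],"fingers":-1},{"dp":[-0.16,0.02,0.03],"rotation":[0.26,0,0],"fingers":-1}]'
python3 - <<'E'
from look import *
st()
P,Rt=pre(np.radians(40),-.15,.12)
rel(P+[0,0,.12],Rt,'hi')
P,Rt=pre(np.radians(30),-.15,.12)
rel(P+[0,0,.1],Rt,'hi')
E
python3 kin.py
```

```text
clock: 4.4
position: [0.3764, -0.089, 0.2634]
ee_rot: [-1.737, 2.029, -0.645]
force: [2.5, 3.4, 1.0]
width: 0.394
t 4.40 pos [ 0.3764 -0.089   0.2634] bin [-0.1232  0.1779  0.2634] toolx [-0.1546 -0.988   0.0021] toolz [ 0.5688 -0.0908 -0.8175] F [2.52 3.39 0.97] w 0.394
 q [ 0.3931 -0.3313 -0.2488  2.4748 -0.1766  0.3786 -1.4497]
clock: 4.78
position: [0.3975, 0.0022, 0.2588]
ee_rot: [-1.66, 1.901, -0.732]
force: [0.9, 1.8, 1.6]
width: 0.718
t 4.78 pos [0.3975 0.0022 0.2588] bin [-0.1161  0.2713  0.2588] toolx [-0.1243 -0.9919 -0.026 ] toolz [ 0.6848 -0.0668 -0.7256] F [0.86 1.76 1.57] w 0.718
 q [ 0.7282 -0.3971 -0.7698  2.556  -0.8494  0.1742 -1.0257]
hi dp [-0.1031  0.0551 -0.013 ] rot [ 0.114  0.036 -0.002] rows>=1.9
hi dp [-0.1024  0.0861  0.005 ] rot [ 0.289  0.036 -0.005] rows>=2.1
0.007819276169175151 [ 0.2488 -0.0824  0.3853 -0.0218 -0.0252  0.4689 -0.1189  0.194   3.1416
  0.    ] [-1, 1, -1, 1, -1, 1, -1]
[[ 0.0378  0.0329  0.0109  0.      0.      0.    ]
 [ 0.0192  0.0409  0.0013 -0.      0.      0.    ]
 [ 0.0094  0.0455 -0.0002  0.      0.      0.    ]
 [ 0.0222  0.0402 -0.0125 -0.      0.      0.    ]
 [ 0.0203  0.0414 -0.0168 -0.      0.      0.    ]
 [ 0.0348  0.0185  0.0041 -0.      0.      0.    ]
 [ 0.0122  0.0424  0.0161  0.      0.      0.    ]
 [-0.0159 -0.01   -0.003   0.      0.      0.    ]]
```

```bash
cat > kin2.py <<'E'
from kin import *
SS=[-1,1,-1,1,-1,1,-1]
AX=[[0,0,1],[0,1,0],[0,0,1],[0,1,0],[0,0,1],[0,1,0],[0,0,1]]
def frames(q):
    Rm=np.eye(3);out=[Rm]
    for a,s,x in zip(AX,SS,q):
        Rm=Rm@R.from_rotvec(np.array(a)*s*x).as_matrix(); out.append(Rm)
    return out
prior=np.array([0,0,.3, 0,0,0, 0,0,.4, 0,0,0, 0,0,.4, 0,0,0, 0,0,.25],float)
# segments: base, after1, after3, after4, after5?, after6
idx=[0,1,3,4,5,6]
pr=np.array([[0,0,.3],[0,0,0],[0,0,.4],[0,0,0.2],[0,0,.2],[0,0,.25]]).ravel()
def lin(lam=1e-3):
    D=load();A=[];b=[]
    for q,pos,rv in D:
        F=frames(q); A.append(np.hstack([F[i] for i in idx])); b.append(pos)
    A=np.vstack(A);b=np.hstack(b)
    x=np.linalg.lstsq(np.vstack([A,lam*np.eye(len(pr))]),np.r_[b,lam*pr],rcond=None)[0]
    return x,(A@x-b).reshape(-1,3)
if __name__=="__main__":
    for lam in (1e-1,1e-2,1e-3):
        x,r=lin(lam); print(lam,'\n',x.reshape(-1,3),'\n max',abs(r).max())
E
python3 kin2.py
```

```text
0.1 
 [[-0.0041 -0.0016  0.2733]
 [ 0.0029 -0.0068 -0.0267]
 [ 0.015  -0.0197  0.498 ]
 [-0.0247 -0.0197  0.2128]
 [ 0.0231 -0.0012  0.2128]
 [-0.0098 -0.0012  0.287 ]] 
 max 0.004632411045970231
0.01 
 [[-0.0001  0.      0.2855]
 [-0.     -0.0349 -0.0145]
 [ 0.0001 -0.0088  0.5556]
 [-0.0012 -0.0088  0.2138]
 [ 0.0012 -0.0004  0.2138]
 [-0.0009 -0.0004  0.3674]] 
 max 0.00013945992587816036
0.001 
 [[-0.      0.      0.286 ]
 [-0.     -0.0364 -0.014 ]
 [ 0.     -0.0083  0.5575]
 [-0.     -0.0083  0.2138]
 [ 0.     -0.0002  0.2138]
 [-0.     -0.0002  0.3703]] 
 max 1.4305762950361789e-06
```

```bash
cat > ik.py <<'E'
from kin2 import *
XL=lin(1e-3)[0].reshape(-1,3)
LO=np.array([-2.62,-.44,-1.27,.08,-1.32,.12,-2.74]);HI=np.array([2.62,2.09,1.32,2.57,4.46,2,2.74])
O7=R.from_rotvec([0,0,np.pi]).as_matrix()
def fkq(q):
    F=frames(q); return sum(F[i]@x for i,x in zip(idx,XL)), F[7]@O7
def ik(P,Rt,seeds=None,n=10,rng=np.random.default_rng(0)):
    best=(-1,None)
    S=list(seeds) if seeds is not None else [LO+(HI-LO)*rng.uniform(.1,.9,7) for _ in range(n)]
    for s in S:
        def f(q):
            p,Rm=fkq(q)
            mid=(q-(LO+HI)/2)/((HI-LO)/2)
            return np.r_[(p-P)*30,R.from_matrix(Rm.T@Rt).as_rotvec()*10,0.01*mid**3]
        r=least_squares(f,np.clip(s,LO+.02,HI-.02),bounds=(LO,HI),max_nfev=60)
        p,Rm=fkq(r.x)
        if np.linalg.norm(p-P)<2e-3 and np.linalg.norm(R.from_matrix(Rm.T@Rt).as_rotvec())<.01:
            m=min((r.x-LO).min(),(HI-r.x).min())
            if m>best[0]: best=(m,r.x)
    return best
E
python3 - <<'E'
from ik import *
o=arm.observe(); print(fkq(o['joints']),o['position'])
for ad in (20,30,40,50,60):
  row=[]
  for az in (-2.4,-2,-1.6,-1.2,-.8,-.4,0,.4,.8,1.2,1.6):
    P,Rt=pre(np.radians(ad),az,0)
    m1=ik(P,Rt,n=6)[0]; Rf=Rt@np.diag([-1,-1,1]); m2=ik(P,Rf,n=6)[0]
    row.append('%.2f/%.2f'%(m1,m2))
  print(ad,row)
E
```

```text
(array([0.3975, 0.0022, 0.2588]), array([[-0.1243, -0.718 ,  0.6848],
       [-0.9919,  0.108 , -0.0668],
       [-0.026 , -0.6876, -0.7256]])) [0.3975 0.0022 0.2588]
20 ['0.21/0.23', '0.36/0.49', '0.69/0.68', '0.51/0.54', '0.27/0.27', '-1.00/-1.00', '-1.00/-1.00', '-1.00/-1.00', '-1.00/-1.00', '0.18/-1.00', '0.50/0.39']
30 ['0.38/0.38', '0.50/0.56', '0.53/0.69', '0.50/0.50', '0.23/0.23', '-1.00/-1.00', '-1.00/-1.00', '-1.00/-1.00', '-1.00/-1.00', '0.08/0.00', '0.45/0.48']
40 ['0.49/0.53', '0.57/0.70', '0.64/0.67', '0.47/0.47', '0.23/0.21', '0.00/0.00', '-1.00/-1.00', '-1.00/-1.00', '-1.00/-1.00', '0.03/0.02', '0.45/0.44']
50 ['0.48/0.72', '0.75/0.70', '0.63/0.63', '0.44/0.43', '0.23/0.24', '0.02/0.03', '-1.00/-1.00', '-1.00/-1.00', '-1.00/0.02', '0.00/0.06', '0.39/0.40']
60 ['0.76/0.76', '0.69/0.69', '0.57/0.56', '0.37/0.41', '0.26/0.26', '0.11/0.11', '0.00/0.01', '0.00/0.01', '0.08/0.10', '0.11/0.15', '0.38/0.36']
```

```bash
cat >> ik.py <<'E'
def pourpose(al,h,tip,phi,om,rim):
    # phi: pour azimuth (world), om: rotation of gripper around cup axis. rim: world rim centre. returns TCP, Rt candidates
    p=np.array([np.cos(phi),np.sin(phi),0]); c=np.sin(tip)*p+np.cos(tip)*Z
    hdir=np.cross(c,p); hdir/=np.linalg.norm(hdir)   # horizontal, perpendicular
    v=np.cross(c,hdir)
    w=np.cos(om)*hdir+np.sin(om)*v
    tz=np.cos(al)*w-np.sin(al)*c
    G=rim-c*(.080-h)
    Rt=toolR(tz,np.cross(c,tz))
    return G+tz*.0188,Rt,G
def clear(G,Rt,binz=True):
    # min clearance of body samples
    m=9
    for back in (.047,.1,.15):
        for a in (-.095,0,.095):
            for b in (-.0375,0,.0375):
                q=G-Rt[:,2]*back+Rt[:,0]*a+Rt[:,1]*b; m=min(m,cl(q,0))
    for back in (.2,.28,.36): m=min(m,cl(G-Rt[:,2]*back,.06))
    for a in (-.05,.05): m=min(m,cl(G+Rt[:,2]*.019+Rt[:,0]*a,.01))
    return m
def cl(q,r):
    b=q-H;x=b@BX;y=b@BY
    fl=0.
    if -.135<x<.13 and abs(y)<.095: fl=.1 if x<-.01 else .118
    if q[0]>.57 and -.19<q[1]<.12: fl=.21
    return q[2]-r-fl
E
python3 - <<'E'
from ik import *
al=np.radians(30)
for phd in (-9,-45,-99,-135,81,45):
  phi=np.radians(phd);p=np.array([np.cos(phi),np.sin(phi),0])
  row=[]
  for omd in range(0,360,30):
    ms=[];cs=[]
    for tip in (95,130):
      rim=bw(-.06,0,.155)-p*.03
      P,Rt,G=pourpose(al,.048,np.radians(tip),phi,np.radians(omd),rim)
      cs.append(clear(G,Rt))
      if cs[-1]<-.0: ms.append(-2);break
      ms.append(max(ik(P,Rt,n=4)[0],ik(P,Rt@np.diag([-1,-1,1]),n=4)[0]))
    row.append('%d:%.2f(%.2f)'%(omd,min(ms),min(cs)))
  print(phd,row)
E
```

```text
-9 ['0:-2.00(-0.13)', '30:-2.00(-0.02)', '60:-2.00(-0.02)', '90:0.10(0.03)', '120:-1.00(0.01)', '150:-2.00(-0.02)', '180:-2.00(-0.04)', '210:-2.00(-0.10)', '240:-2.00(-0.19)', '270:-2.00(-0.35)', '300:-2.00(-0.19)', '330:-2.00(-0.10)']
-45 ['0:-2.00(-0.13)', '30:-2.00(-0.02)', '60:-1.00(0.01)', '90:0.00(0.03)', '120:0.17(0.02)', '150:-2.00(-0.02)', '180:-2.00(-0.04)', '210:-2.00(-0.10)', '240:-2.00(-0.19)', '270:-2.00(-0.35)', '300:-2.00(-0.30)', '330:-2.00(-0.28)']
-99 ['0:-2.00(-0.06)', '30:-2.00(-0.04)', '60:-2.00(-0.00)', '90:-1.00(0.01)', '120:0.35(0.01)', '150:-2.00(-0.02)', '180:-2.00(-0.04)', '210:-2.00(-0.10)', '240:-2.00(-0.19)', '270:-2.00(-0.33)', '300:-2.00(-0.30)', '330:-2.00(-0.12)']
-135 ['0:-2.00(-0.06)', '30:-2.00(-0.04)', '60:-2.00(-0.01)', '90:0.37(0.01)', '120:0.00(0.01)', '150:-2.00(-0.02)', '180:-2.00(-0.04)', '210:-2.00(-0.10)', '240:-2.00(-0.19)', '270:-2.00(-0.33)', '300:-2.00(-0.19)', '330:-2.00(-0.12)']
81 ['0:-2.00(-0.04)', '30:-2.00(-0.02)', '60:0.01(0.01)', '90:0.36(0.03)', '120:-2.00(-0.00)', '150:-2.00(-0.04)', '180:-2.00(-0.06)', '210:-2.00(-0.12)', '240:-2.00(-0.30)', '270:-2.00(-0.33)', '300:-2.00(-0.19)', '330:-2.00(-0.10)']
45 ['0:-2.00(-0.04)', '30:-2.00(-0.02)', '60:0.33(0.01)', '90:0.55(0.03)', '120:-2.00(-0.00)', '150:-2.00(-0.02)', '180:-2.00(-0.06)', '210:-2.00(-0.12)', '240:-2.00(-0.30)', '270:-2.00(-0.35)', '300:-2.00(-0.19)', '330:-2.00(-0.10)']
```

Run:
```python
from ik import *
for ad in (10,20,30):
 al=np.radians(ad)
 for phd in (-99,-60,-9,20,45,60,81,100,130):
  phi=np.radians(phd);p=np.array([np.cos(phi),np.sin(phi),0])
  row=[]
  for omd in (70,90,110):
    s=''
    for tip in (65,95,120,130):
      rim=bw(-.06,0,.165)-p*.03
      P,Rt,G=pourpose(al,.052,np.radians(tip),phi,np.radians(omd),rim)
      s+='%.2f(%.2f) '%(max(ik(P,Rt,n=4)[0],ik(P,Rt@np.diag([-1,-1,1]),n=4)[0]),clear(G,Rt))
    row.append(s)
  print(ad,phd,row)
```

```text
10 -99 ['0.35(-0.18) 0.68(0.02) 0.50(0.04) 0.41(0.04) ', '0.17(-0.20) 0.64(0.02) 0.77(0.04) 0.54(0.04) ', '-1.00(-0.18) 0.40(0.02) 0.53(0.04) 0.60(0.05) ']
10 -60 ['0.13(-0.18) 0.72(0.02) 0.34(0.04) 0.19(0.04) ', '-1.00(-0.25) 0.68(0.04) 0.50(0.05) 0.34(0.06) ', '-1.00(-0.30) 0.57(0.02) 0.65(0.07) 0.48(0.07) ']
10 -9 ['-1.00(-0.24) 0.56(0.02) 0.55(0.04) 0.47(0.07) ', '-1.00(-0.32) 0.68(0.04) 0.47(0.05) 0.33(0.06) ', '-1.00(-0.39) 0.74(0.02) 0.33(0.04) 0.19(0.07) ']
10 20 ['-1.00(-0.30) 0.41(0.06) 0.62(0.06) 0.65(0.06) ', '0.09(-0.32) 0.66(0.04) 0.65(0.05) 0.59(0.06) ', '0.29(-0.18) 0.65(0.02) 0.40(0.04) 0.30(0.05) ']
10 45 ['0.05(-0.30) 0.35(0.02) 0.44(0.07) 0.47(0.07) ', '0.22(-0.25) 0.62(0.04) 0.65(0.05) 0.56(0.06) ', '0.34(-0.18) 0.66(0.02) 0.60(0.04) 0.43(0.04) ']
10 60 ['0.15(-0.30) 0.33(0.02) 0.31(0.04) 0.32(0.05) ', '0.28(-0.20) 0.60(0.04) 0.59(0.05) 0.55(0.06) ', '0.32(-0.18) 0.67(0.02) 0.72(0.04) 0.61(0.04) ']
10 81 ['0.26(-0.18) 0.23(0.02) 0.20(0.04) 0.14(0.05) ', '0.28(-0.20) 0.51(0.04) 0.45(0.05) 0.41(0.06) ', '0.23(-0.18) 0.76(0.02) 0.67(0.04) 0.63(0.04) ']
10 100 ['0.32
[... 2397 characters left out ...]
04) 0.55(0.05) 0.61(0.04) ', '0.48(-0.10) 0.58(0.03) 0.42(0.02) 0.44(0.02) ']
30 60 ['0.28(-0.31) 0.34(0.03) 0.36(0.05) 0.37(0.05) ', '0.43(-0.11) 0.59(0.04) 0.58(0.05) 0.57(0.05) ', '0.49(-0.10) 0.76(0.03) 0.47(0.02) 0.61(-0.00) ']
30 81 ['0.47(-0.10) 0.23(0.03) 0.15(0.05) 0.13(0.05) ', '0.46(-0.11) 0.47(0.04) 0.40(0.05) 0.37(0.05) ', '0.34(-0.10) 0.68(0.03) 0.60(0.02) 0.59(0.02) ']
30 100 ['0.49(-0.10) 0.16(0.03) 0.00(0.05) -1.00(0.05) ', '0.41(-0.11) 0.37(0.02) 0.20(0.04) 0.17(0.05) ', '0.22(-0.10) 0.56(0.01) 0.43(0.02) 0.40(0.02) ']
30 130 ['0.34(-0.10) 0.12(0.03) -1.00(0.04) -1.00(0.04) ', '0.08(-0.11) 0.27(0.02) 0.00(0.04) -1.00(0.05) ', '0.03(-0.10) 0.33(0.01) 0.12(0.02) 0.06(0.02) ']
```

```bash
cat > plan.py <<'E'
from ik import *
def chain(q,wps,flip=False):
    for name,P,Rt in wps:
        if flip: Rt=Rt@np.diag([-1,-1,1])
        m,qq=ik(P,Rt,seeds=[q])
        print(name,'m %.2f'%m,qq, 'dq %.2f'%(abs(qq-q).max() if qq is not None else -1))
        if qq is None: return q
        q=qq
    return q
def wps(al,az,h,phi):
    d=np.radians
    L=[]
    L.append(('up',np.array([.42,.1,.32]),tilt(d(60),-.5)))
    L.append(('up2',np.array([.43,.2,.30]),tilt(d(45),-1.)))
    P,Rt=pre(al,az,.1,h); L.append(('pre+',P+[0,0,.1],Rt)); L.append(('pre',P,Rt))
    P,Rt=pre(al,az,0,h); L.append(('grasp',P,Rt)); L.append(('lift',P+[0,0,.12],Rt))
    p=np.array([np.cos(phi),np.sin(phi),0])
    for T in (10,40,70,95,110,125):
        rim=bw(-.06,0,.175)-p*.03
        om=90 if T>90 else 270
        P,Rt,G=pourpose(al,h,d(T),phi,d(om),rim); Rt=Rt if T>0 else Rt
        L.append(('pour%d c%.2f'%(T,clear(G,Rt)),P,Rt))
    return L
if __name__=="__main__":
    q=arm.observe()['joints']
    L=wps(np.radians(20),-1.5,.052,np.radians(-99))
    for n,P,Rt in L: print(n,P,Rt[:,0],Rt[:,2])
    for fl in (False,True): print('flip',fl); chain(q,L,fl)
E
python3 plan.py
```

```text
up [0.42 0.1  0.32] [-0.4794 -0.8776  0.    ] [ 0.4388 -0.2397 -0.866 ]
up2 [0.43 0.2  0.3 ] [-0.8415 -0.5403  0.    ] [ 0.3821 -0.595  -0.7071]
pre+ [0.4331 0.1758 0.1798] [-0.9975 -0.0707 -0.    ] [ 0.0665 -0.9373 -0.342 ]
pre [0.4331 0.1758 0.0798] [-0.9975 -0.0707 -0.    ] [ 0.0665 -0.9373 -0.342 ]
grasp [0.4397 0.0821 0.0456] [-0.9975 -0.0707 -0.    ] [ 0.0665 -0.9373 -0.342 ]
lift [0.4397 0.0821 0.1656] [-0.9975 -0.0707 -0.    ] [ 0.0665 -0.9373 -0.342 ]
pour10 c0.01 [ 0.4148 -0.2561  0.138 ] [ 0.9877 -0.1564 -0.    ] [-0.1355 -0.8554 -0.5   ]
pour40 c0.01 [ 0.4179 -0.2363  0.1373] [ 0.9877 -0.1564 -0.    ] [-0.0782 -0.4938 -0.866 ]
pour70 c0.02 [ 0.4207 -0.2188  0.1466] [ 0.9877 -0.1564 -0.    ] [-0. -0. -1.]
pour95 c0.03 [ 0.4222 -0.2094  0.1604] [ 0.9877 -0.1564  0.    ] [ 0.0661  0.4174 -0.9063]
pour110 c0.04 [ 0.4226 -0.2069  0.1702] [ 0.9877 -0.1564 -0.    ] [ 0.1006  0.6349 -0.766 ]
pour125 c0.05 [ 0.4226 -0.2069  0.1803] [ 0.9877 -0.1564 -0.    ] [ 0.1281  0.8091 -0.5736]
flip False
up m 0.00 [ 1.0465 -0.44   -1.27    2.0814 -0.0871  0.8025 -2.3009] dq 1.28
up2 m -1.00 None dq -1.00
flip True
up m 0.34 [-0.223  -0.1009 -0.508   2.1123  0.5333  1.0008  0.0712] dq 1.38
up2 m 0.47 [-0.7739  0.3152 -0.3789  1.8729  0.7409  1.5281 -0.8432] dq 0.91
pre+ m 0.32 [-1.0768  0.8263  0.1384  1.696   0.5716  1.6817 -1.1313] dq 0.52
pre m 0.47 [-1.1135  0.9864  0.1959  1.693   0.5195  1.532  -1.1739] dq 0.16
grasp m 0.68 [-1.0643  1.0074  0.2518  1.8637  0.5777  1.3228 -1.2158] dq 0.21
lift m 0.56 [-1.138   0.8119  0.3643  1.8914  0.5728  1.4368 -1.0649] dq 0.20
pour10 c0.01 m 0.42 [ 0.1101  0.6687 -0.473   2.1535  1.1244  1.4632  1.7981] dq 2.86
pour40 c0.01 m 0.47 [ 0.5597  0.4375 -0.7128  2.1028  0.9091  1.1024  2.2587] dq 0.46
pour70 c0.02 m 0.00 [ 1.2309  0.5641 -1.1911  1.9682  0.6153  1.0359  2.74  ] dq 0.67
pour95 c0.03 m -1.00 None dq -1.00
```

```bash
cat > plan2.py <<'E'
from plan import *
FL=np.diag([-1,-1,1])
def W(al,az,h,phi):
    d=np.radians; L=[]
    L.append(('v1',np.array([.42,.08,.30]),toolR([0,0,-1],[-.1,-1,0])))
    L.append(('v1b',np.array([.43,.12,.30]),toolR([0,0,-1],[1,-1,0])))
    L.append(('v2',np.array([.43,.17,.30]),toolR([0,0,-1],[1,0,0])))
    L.append(('t55',np.array([.43,.19,.26]),tilt(d(55),az)@FL))
    P,Rt=pre(al,az,.1,h); Rt=Rt@FL; L.append(('pre+',P+[0,0,.08],Rt)); L.append(('pre',P,Rt))
    P,Rt=pre(al,az,0,h); Rt=Rt@FL; L.append(('grasp',P,Rt)); L.append(('lift',P+[0,0,.13],Rt))
    L.append(('mid',P+[-.01,-.13,.13],Rt)); 
    L.append(('mid2',P+[-.02,-.25,.13],Rt)); 
    p=np.array([np.cos(phi),np.sin(phi),0])
    for T in (0.1,20,40,55,70,85,95,110,125):
        rim=bw(-.06,0,.175)-p*.03
        om=90 if T>90 else 270
        P,Rt,G=pourpose(al,h,d(T),phi,d(om),rim)
        if (Rt[:,0]@[1,0,0])<0: Rt=Rt@FL
        L.append(('pour%d c%.2f'%(T,clear(G,Rt)),P,Rt))
    return L
if __name__=="__main__":
    q=arm.observe()['joints']
    L=W(np.radians(20),-1.5,.052,np.radians(-99))
    for n,P,Rt in L: print(n,P,Rt[:,0],Rt[:,2])
    chain(q,L)
E
python3 plan2.py
```

```text
v1 [0.42 0.08 0.3 ] [-0.0995 -0.995   0.    ] [ 0.  0. -1.]
v1b [0.43 0.12 0.3 ] [ 0.7071 -0.7071  0.    ] [ 0.  0. -1.]
v2 [0.43 0.17 0.3 ] [1. 0. 0.] [ 0.  0. -1.]
t55 [0.43 0.19 0.26] [ 0.9975  0.0707 -0.    ] [ 0.0406 -0.5721 -0.8192]
pre+ [0.4331 0.1758 0.1598] [0.9975 0.0707 0.    ] [ 0.0665 -0.9373 -0.342 ]
pre [0.4331 0.1758 0.0798] [0.9975 0.0707 0.    ] [ 0.0665 -0.9373 -0.342 ]
grasp [0.4397 0.0821 0.0456] [0.9975 0.0707 0.    ] [ 0.0665 -0.9373 -0.342 ]
lift [0.4397 0.0821 0.1756] [0.9975 0.0707 0.    ] [ 0.0665 -0.9373 -0.342 ]
mid [ 0.4297 -0.0479  0.1756] [0.9975 0.0707 0.    ] [ 0.0665 -0.9373 -0.342 ]
mid2 [ 0.4197 -0.1679  0.1756] [0.9975 0.0707 0.    ] [ 0.0665 -0.9373 -0.342 ]
pour0 c0.01 [ 0.4138 -0.2622  0.1405] [ 0.9877 -0.1564  0.    ] [-0.1469 -0.9275 -0.3437]
pour20 c0.01 [ 0.4158 -0.2496  0.1366] [ 0.9877 -0.1564 -0.    ] [-0.1198 -0.7566 -0.6428]
pour40 c0.01 [ 0.4179 -0.2363  0.1373] [ 0.9877 -0.1564 -0.    ] [-0.0782 -0.4938 -0.866 ]
pour55 c0.01 [ 0.4194 -0.2269  0.1408] [ 0.9877 -0.1564 -0.    ] [-0.0405 -0.2556 -0.9659]
pour70 c0.02 [ 0.4207 -0.2188  
[... 1261 characters left out ...]
 ] dq 0.26
pour20 c0.01 m 0.40 [-0.0719  0.513  -0.1438  2.1724  0.9894  1.1473 -1.1227] dq 0.30
pour40 c0.01 m 0.45 [ 0.2933  0.3694 -0.3655  2.123   0.8039  0.9776 -0.782 ] dq 0.37
pour55 c0.01 m 0.50 [ 0.5507  0.3226 -0.4575  2.0671  0.5371  0.8707 -0.4129] dq 0.37
pour70 c0.02 m 0.57 [ 0.7507  0.329  -0.4768  2.0006  0.1976  0.8561  0.0085] dq 0.42
pour85 c0.03 m 0.65 [ 0.9445  0.3977 -0.5232  1.9229 -0.0687  0.9471  0.3335] dq 0.32
pour95 c0.03 m 0.70 [ 1.0507  0.4694 -0.5538  1.8685 -0.1918  1.0374  0.4817] dq 0.15
pour110 c0.04 m 0.68 [ 1.1702  0.6025 -0.5916  1.7873 -0.3191  1.1866  0.6261] dq 0.15
pour125 c0.05 m 0.65 [ 1.2516  0.7544 -0.6237  1.7104 -0.4075  1.3345  0.7075] dq 0.15
```

Run:
```python
from plan2 import *
L={n:(P,Rt) for n,P,Rt in W(np.radians(20),-1.5,.052,np.radians(-99))}
for n in ('v1','v1b','v2'): rel(*L[n],n)
```

```text
v1 dp [-0.081  -0.0361 -0.0197] rot [-0.759  0.015 -0.034] rows>=4.1
v1b dp [-0.1219 -0.0389 -0.0155] rot [-0.716 -0.322 -0.875] rows>=6.3
v2 dp [-0.1715 -0.0335 -0.0189] rot [-0.586 -0.622 -1.615] rows>=9.8
```

```bash
python3 -m pendant '[{"dp":[-0.04,-0.018,-0.010],"rotation":[-0.18,0,0],"fingers":-1},{"dp":[-0.08,-0.036,-0.02],"rotation":[-0.36,0,0],"fingers":-1},{"dp":[-0.09,-0.036,-0.02],"rotation":[-0.54,0.0,0],"fingers":-1},{"dp":[-0.1,-0.037,-0.02],"rotation":[-0.72,0,-0.03],"fingers":-1},{"dp":[-0.11,-0.038,-0.02],"rotation":[-0.75,-0.08,-0.2],"fingers":-1},{"dp":[-0.12,-0.039,-0.016],"rotation":[-0.735,-0.15,-0.37],"fingers":-1},{"dp":[-0.13,-0.039,-0.016],"rotation":[-0.72,-0.32,-0.875],"fingers":-1},{"dp":[-0.14,-0.038,-0.016],"rotation":[-0.72,-0.32,-0.875],"fingers":-1},{"dp":[-0.15,-0.037,-0.018],"rotation":[-0.72,-0.32,-0.875],"fingers":-1}]'
python3 - <<'E'
from plan2 import *
st()
L=W(np.radians(20),-1.5,.052,np.radians(-99))[2:]
for n,P,Rt in L[:3]: rel(P,Rt,n)
chain(arm.observe()['joints'],L)
E
```

```text
clock: 5.9
position: [0.4299, 0.148, 0.3001]
ee_rot: [2.884, -1.239, -0.005]
force: [-0.3, 1.2, 0.6]
width: 1.002
t 5.90 pos [0.4299 0.148  0.3001] bin [-0.1061  0.4203  0.3001] toolx [ 0.6885 -0.7253 -0.0017] toolz [-0.0037 -0.0012 -1.    ] F [-0.31  1.21  0.63] w 1.002
 q [ 0.5637  0.3196 -1.2558  1.7825  0.3161  1.2752 -1.584 ]
v2 dp [-0.0159 -0.0152  0.0001] rot [ 0.003  0.003 -0.811] rows>=4.3
t55 dp [-0.0303 -0.0291  0.04  ] rot [-0.568  0.272 -0.853] rows>=5.7
pre+ dp [-0.0177 -0.0219  0.1403] rot [-1.135  0.54  -0.765] rows>=7.9
v2 m 0.61 [ 0.0579  0.1667 -0.6272  1.7954  0.1042  1.2126 -0.5994] dq 0.98
t55 m 0.48 [-0.7357  0.398  -0.1725  1.7243  0.4598  1.5193 -0.9815] dq 0.79
pre+ m 0.39 [-1.1502  0.8669  0.2542  1.7054  0.5222  1.6101 -1.0875] dq 0.47
pre m 0.52 [-1.1918  1.0044  0.3203  1.7007  0.4574  1.4825 -1.0985] dq 0.14
grasp m 0.69 [-1.0854  1.0128  0.2831  1.8656  0.5606  1.3076 -1.1957] dq 0.17
lift m 0.55 [-1.1483  0.7975  0.3798  1.8912  0.5717  1.4459 -1.0488] dq 0.22
mid m 0.45 [-0.9176  0.7002  0.2409  2.1191  0.7755  1.3325 -1.2025] dq 0.23
mid2 m 0.29 [-0.6356  0.6456  0.115   2.2795  1.0142  1.2702 -1.3333] dq 0.28
pour0 c0.01 m 0.39 [-0.3708  0.7432  0.1168  2.1827  1.04    1.253  -1.327 ] dq 0.26
pour20 c0.01 m 0.40 [-0.0719  0.5129 -0.1438  2.1724  0.9893  1.1473 -1.1227] dq 0.30
pour40 c0.01 m 0.45 [ 0.2931  0.3694 -0.3654  2.123   0.8038  0.9776 -0.782 ] dq 0.37
pour55 c0.01 m 0.50 [ 0.5507  0.3226 -0.4575  2.0671  0.5371  0.8707 -0.4129] dq 0.37
pour70 c0.02 m 0.57 [ 0.7507  0.329  -0.4768  2.0006  0.1976  0.8561  0.0085] dq 0.42
pour85 c0.03 m 0.65 [ 0.9445  0.3977 -0.5232  1.9229 -0.0687  0.9471  0.3335] dq 0.32
pour95 c0.03 m 0.70 [ 1.0507  0.4694 -0.5538  1.8685 -0.1918  1.0374  0.4817] dq 0.15
pour110 c0.04 m 0.68 [ 1.1702  0.6025 -0.5916  1.7873 -0.3191  1.1866  0.6261] dq 0.15
pour125 c0.05 m 0.65 [ 1.2516  0.7544 -0.6237  1.7104 -0.4075  1.3345  0.7075] dq 0.15
```

```bash
python3 -m pendant '[{"dp":[-0.016,-0.015,0],"rotation":[0,0,-0.18],"fingers":-1},{"dp":[-0.016,-0.015,0],"rotation":[0,0,-0.36],"fingers":-1},{"dp":[-0.016,-0.015,0.01],"rotation":[0,0,-0.54],"fingers":-1},{"dp":[-0.02,-0.02,0.02],"rotation":[-0.1,0.04,-0.7],"fingers":-1},{"dp":[-0.03,-0.029,0.03],"rotation":[-0.25,0.11,-0.85],"fingers":-1},{"dp":[-0.03,-0.029,0.04],"rotation":[-0.42,0.19,-0.85],"fingers":-1},{"dp":[-0.03,-0.029,0.04],"rotation":[-0.57,0.27,-0.85],"fingers":-1}]'
python3 - <<'E'
from plan2 import *
st()
L=W(np.radians(20),-1.5,.052,np.radians(-99))[3:]
for n,P,Rt in L[:3]: rel(P,Rt,n)
E
```

```text
clock: 6.78
position: [0.4303, 0.1892, 0.2593]
ee_rot: [2.526, 0.086, 0.025]
force: [0.6, -0.1, -0.8]
width: 0.998
t 6.78 pos [0.4303 0.1892 0.2593] bin [-0.112   0.4611  0.2593] toolx [ 0.9977  0.0676 -0.002 ] toolz [ 0.0373 -0.5755 -0.817 ] F [ 0.64 -0.08 -0.81] w 0.998
 q [-0.1934  0.5944 -1.0101  1.6774  0.7106  1.7677 -1.2912]
t55 dp [-0.0003 -0.0002 -0.001 ] rot [ 0.004  0.003 -0.001] rows>=0.0
pre+ dp [ 0.0021 -0.0463  0.0891] rot [-0.607  0.004 -0.   ] rows>=3.3
pre dp [ 0.0022 -0.0924  0.1545] rot [-0.607  0.004 -0.   ] rows>=3.3
```

```bash
python3 -m pendant '[{"dp":[0.001,-0.015,0.03],"rotation":[-0.17,0,0],"fingers":-1},{"dp":[0.002,-0.03,0.06],"rotation":[-0.34,0,0],"fingers":-1},{"dp":[0.002,-0.046,0.089],"rotation":[-0.5,0,0],"fingers":-1},{"dp":[0.002,-0.046,0.089],"rotation":[-0.607,0.003,0],"fingers":-1},{"dp":[0.002,-0.046,0.089],"rotation":[-0.607,0.003,0],"fingers":-1}]'
python3 - <<'E'
from plan2 import *
st()
L=W(np.radians(20),-1.5,.052,np.radians(-99))[4:]
for n,P,Rt in L[:3]: rel(P,Rt,n)
snap("e")
E
```

```text
clock: 7.4
position: [0.4322, 0.1759, 0.1582]
ee_rot: [1.915, 0.072, 0.046]
force: [-1.0, -0.3, 0.2]
width: 0.998
t 7.40 pos [0.4322 0.1759 0.1582] bin [-0.1081  0.4482  0.1582] toolx [ 0.9973  0.0727 -0.0032] toolz [ 0.0673 -0.9385 -0.3386] F [-1.02 -0.28  0.16] w 0.998
 q [-0.6291  0.9422 -0.5814  1.654   0.8005  1.9853 -1.4919]
pre+ dp [ 0.0009  0.0015 -0.0004] rot [ 0.004 -0.001  0.004] rows>=0.0
pre dp [ 0.0011 -0.0738  0.0267] rot [ 0.004 -0.001  0.004] rows>=1.3
grasp dp [ 0.001  -0.0742  0.1267] rot [ 0.004 -0.001  0.004] rows>=2.3
```

View pics/e_scene.png

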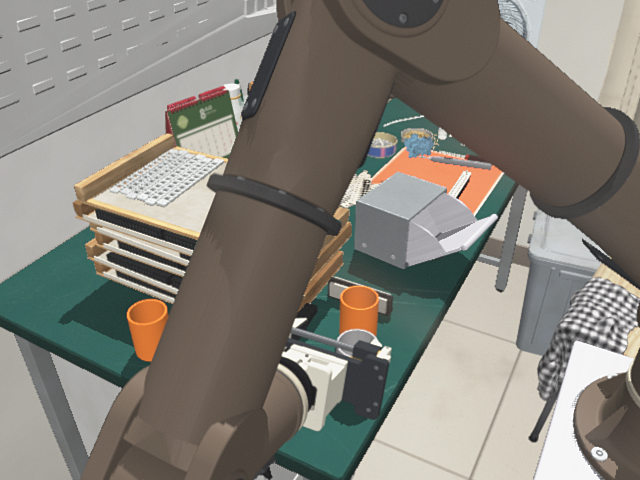

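View pics/e_top.png

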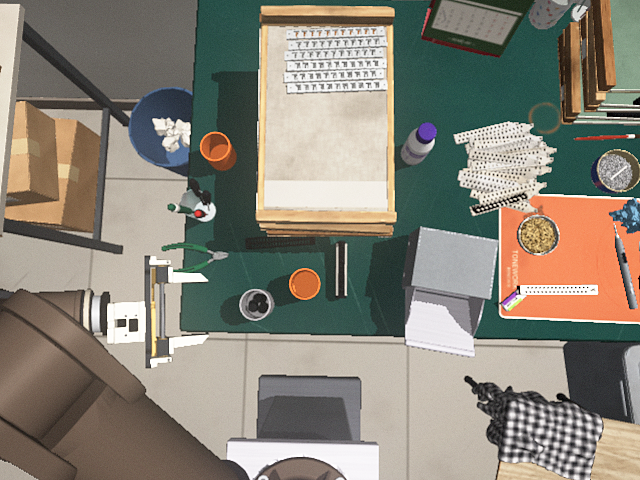

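```bash
python3 -m pendant '[{"dp":[0.001,-0.03,0.01],"rotation":[0,0,0],"fingers":-1},{"dp":[0.001,-0.06,0.022],"rotation":[0,0,0],"fingers":-1},{"dp":[0.001,-0.074,0.027],"rotation":[0,0,0],"fingers":-1},{"dp":[0.001,-0.074,0.05],"rotation":[0,0,0],"fingers":-1}]'
python3 - <<'E'
from plan2 import *
st()
L=W(np.radians(20),-1.5,.052,np.radians(-99))[6:]
for n,P,Rt in L[:2]: rel(P,Rt,n)
snap("f")
crop("pics/f_top.png","pics/f_t1.png",150,200,340,340,4)
E
```

```text
clock: 8.0
position: [0.4356, 0.1553, 0.0734]
ee_rot: [1.925, 0.068, 0.048]
force: [0.8, 0.7, 1.2]
width: 1.0
t 8.00 pos [0.4356 0.1553 0.0734] bin [-0.1016  0.4284  0.0734] toolx [0.9975 0.0705 0.0003] toolz [ 0.0662 -0.9352 -0.3478] F [0.79 0.75 1.17] w 1.000
 q [-0.6137  1.0535 -0.5556  1.686   0.8472  1.8749 -1.57  ]
grasp dp [-0.001  -0.0005  0.0784] rot [-0.006  0.    -0.   ] rows>=1.3
lift dp [-0.001   0.1213  0.0332] rot [-0.006  0.    -0.   ] rows>=2.0
```

View pics/f_t1.png

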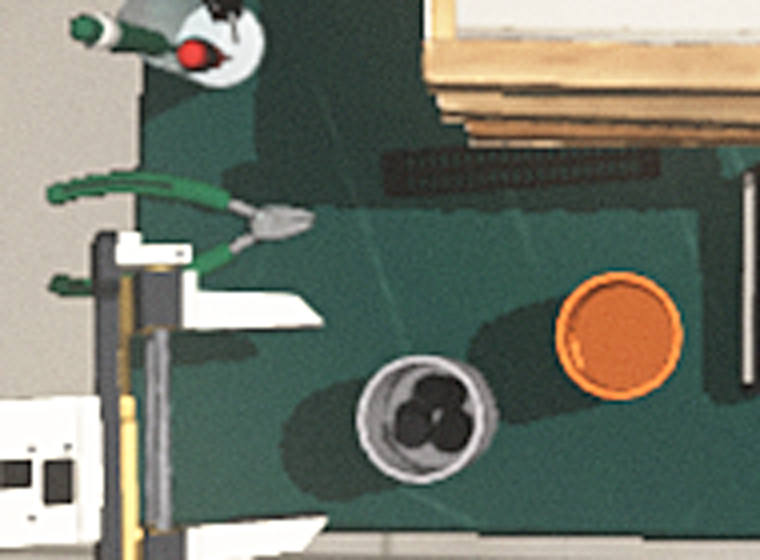

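The fingers (crop y 310 and 535) straddle the beaker (crop 428,418), nothing else between; I advance and grip.

```bash
python3 -m pendant '[{"dp":[-0.001,0,0.04],"rotation":[-0.006,0,0],"fingers":-1},{"dp":[-0.001,-0.0005,0.078],"rotation":[-0.006,0,0],"fingers":-1},{"dp":[-0.001,-0.0005,0.078],"rotation":[-0.006,0,0],"fingers":-1},{"dp":[-0.001,-0.0005,0.078],"rotation":[-0.006,0,0],"fingers":1},{"dp":[-0.001,-0.0005,0.078],"rotation":[-0.006,0,0],"fingers":1},{"dp":[-0.001,-0.0005,0.078],"rotation":[-0.006,0,0],"fingers":1},{"dp":[-0.001,-0.0005,0.078],"rotation":[-0.006,0,0],"fingers":1},{"dp":[-0.001,-0.0005,0.078],"rotation":[-0.006,0,0],"fingers":1}]' 25
python3 - <<'E'
from plan2 import *
st()
snap("g")
crop("pics/g_top.png","pics/g_t1.png",150,200,340,340,4)
E
```

```text
clock: 9.1
position: [0.44, 0.0797, 0.047]
ee_rot: [1.915, 0.065, 0.047]
force: [0.3, 2.3, 1.7]
width: 0.687
t 9.10 pos [0.44   0.0797 0.047 ] bin [-0.0858  0.3543  0.047 ] toolx [0.9977 0.0685 0.0004] toolz [ 0.0646 -0.9389 -0.3382] F [0.27 2.3  1.7 ] w 0.687
 q [-0.5323  1.0622 -0.5253  1.816   0.9113  1.7766 -1.6138]
```

View pics/g_t1.png

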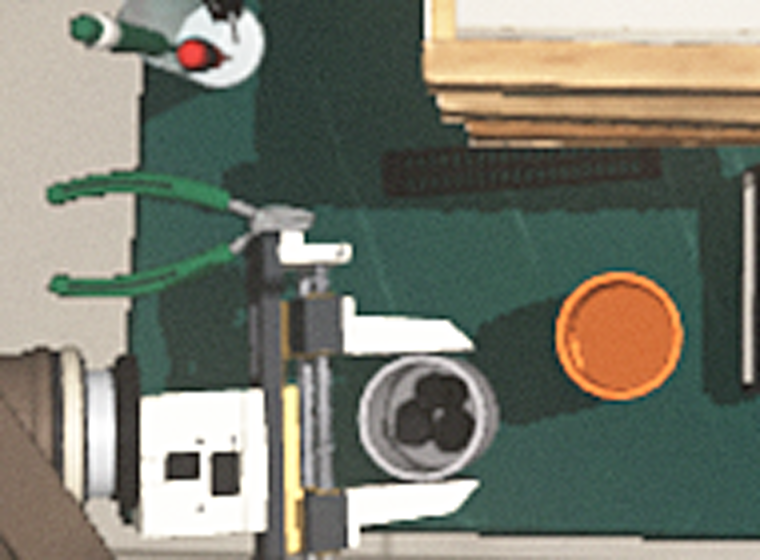

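Run:
```python
from plan2 import *
import json
o=arm.observe(); json.dump([list(o['position']),list(o['ee_rot'])],open('grasp.json','w'))
P=o['position'];Rt=R.from_rotvec(o['ee_rot']).as_matrix()
for d in ([0,0,.05],[0,0,.13],[-.01,-.06,.13],[-.01,-.12,.13],[-.02,-.18,.13],[-.02,-.23,.13]): rel(P+d,Rt,str(d))
rel(P+[-.02,-.23,.13],tilt(np.radians(20),-1.7)@FL,'az')
```

```text
[0, 0, 0.05] dp [ 0.      0.0471 -0.0169] rot [0. 0. 0.] rows>=0.8
[0, 0, 0.13] dp [ 0.      0.1223 -0.0439] rot [0. 0. 0.] rows>=2.1
[-0.01, -0.06, 0.13] dp [-0.014   0.1424  0.0117] rot [0. 0. 0.] rows>=2.3
[-0.01, -0.12, 0.13] dp [-0.0181  0.1626  0.0681] rot [0. 0. 0.] rows>=2.8
[-0.02, -0.18, 0.13] dp [-0.0322  0.1826  0.1238] rot [0. 0. 0.] rows>=3.6
[-0.02, -0.23, 0.13] dp [-0.0356  0.1995  0.1707] rot [0. 0. 0.] rows>=4.2
az dp [-0.0356  0.1995  0.1707] rot [ 0.004 -0.186  0.067] rows>=4.2
```

```bash
python3 -m pendant '[{"dp":[0,0.012,-0.004],"rotation":[0,0,0],"fingers":1},{"dp":[0,0.047,-0.017],"rotation":[0,0,0],"fingers":1},{"dp":[0,0.09,-0.032],"rotation":[0,0,0],"fingers":1},{"dp":[0,0.122,-0.044],"rotation":[0,0,0],"fingers":1},{"dp":[-0.014,0.142,0.012],"rotation":[0,0,0],"fingers":1},{"dp":[-0.018,0.163,0.068],"rotation":[0,0,0],"fingers":1},{"dp":[-0.018,0.163,0.068],"rotation":[0,0,0],"fingers":1}]'
python3 - <<'E'
from plan2 import *
o=st()
snap("h")
import json
P,rv=json.load(open('grasp.json'));P=np.array(P);Rt=R.from_rotvec(rv).as_matrix()
for d,az in (([-.02,-.18,.13],-1.55),([-.02,-.23,.13],-1.7),): rel(P+d,tilt(np.radians(20),az)@FL,str(d))
L=W(np.radians(20),-1.5,.0534,np.radians(-99))[9:]
chain(o['joints'],L)
for n,P,Rt in L[1:4]: rel(P,Rt,n)
E
```

```text
clock: 10.07
position: [0.4288, -0.0454, 0.1791]
ee_rot: [1.911, 0.061, 0.043]
force: [0.7, 0.2, -2.5]
width: 0.691
t 10.07 pos [ 0.4288 -0.0454  0.1791] bin [-0.078   0.2289  0.1791] toolx [ 0.998   0.0635 -0.0004] toolz [ 0.0597 -0.9406 -0.3343] F [ 0.68  0.24 -2.49] w 0.691
 q [-0.3419  0.7619 -0.5573  2.0599  0.9393  1.7649 -1.4878]
[-0.02, -0.18, 0.13] dp [-0.0139  0.0189  0.0554] rot [ 0.004 -0.044  0.015] rows>=1.0
[-0.02, -0.23, 0.13] dp [-0.0173  0.0358  0.1024] rot [ 0.004 -0.185  0.066] rows>=1.8
mid2 m 0.32 [-0.2949  0.6613 -0.3332  2.2501  1.0795  1.5205 -1.4373] dq 0.24
pour0 c0.01 m 0.40 [-0.184   0.7388 -0.134   2.1664  1.0947  1.4074 -1.3888] dq 0.20
pour20 c0.01 m 0.41 [ 0.1288  0.5404 -0.4058  2.1552  1.047   1.2689 -1.1799] dq 0.31
pour40 c0.01 m 0.45 [ 0.3688  0.3812 -0.4587  2.1163  0.83    1.0081 -0.8047] dq 0.38
pour55 c0.01 m 0.50 [ 0.553   0.3216 -0.4571  2.0659  0.5359  0.8717 -0.4088] dq 0.40
pour70 c0.02 m 0.57 [ 0.7529  0.329  -0.4762  1.9992  0.1971  0.8576  0.0117] dq 0.42
pour85 c0.03 m 0.65 [ 0.9464  0.3985 -0.5227  1.9213 -0.0682  0.9486  0.3355] dq 0.32
pour95 c0.03 m 0.70 [ 1.0523  0.4706 -0.5533  1.8668 -0.1907  1.0387  0.4831] dq 0.15
pour110 c0.04 m 0.68 [ 1.1713  0.6042 -0.5912  1.7855 -0.3177  1.1875  0.6269] dq 0.15
pour125 c0.05 m 0.65 [ 1.2524  0.7565 -0.6233  1.7087 -0.4058  1.3351  0.708 ] dq 0.15
pour0 c0.01 dp [-0.0309  0.0405  0.2188] rot [ 0.005 -0.211  0.076] rows>=3.6
pour20 c0.01 dp [-0.0282  0.0326  0.2088] rot [ 0.351 -0.196  0.112] rows>=3.4
pour40 c0.01 dp [-0.0253  0.0287  0.1968] rot [ 0.699 -0.176  0.146] rows>=3.9
```

View pics/h_scene.png

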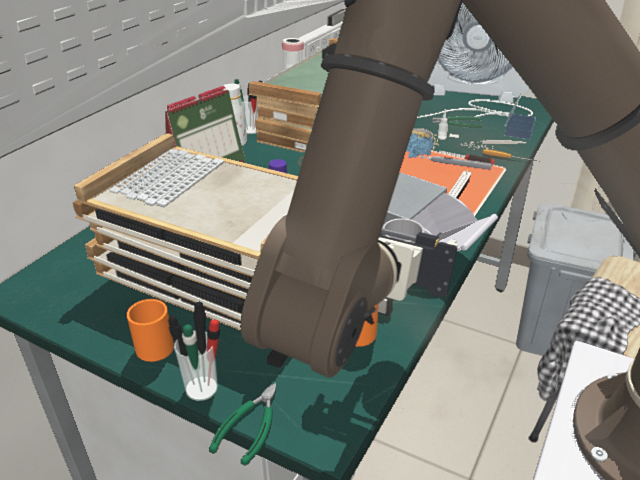

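```bash
cat > pw.py <<'E'
from plan2 import *
def pw(T,yb,zr,xb=-.06,phi=np.radians(-99),al=None,h=.0534):
    al=np.radians(19.8) if al is None else al
    P,Rt,G=pourpose(al,h,np.radians(T),phi,np.radians(90 if T>90 else 270),bw(xb,yb,zr))
    if Rt[0,0]<0: Rt=Rt@FL
    return ('T%d c%.3f'%(T,clear(G,Rt)),P,Rt)
E
python3 - <<'E'
from pw import *
o=arm.observe()
L=[pw(10,.14,.235),pw(25,.09,.235),pw(40,.05,.23),pw(55,.03,.22),pw(70,.03,.2),pw(85,.03,.18),pw(100,.03,.17),pw(115,.03,.17),pw(130,.03,.17)]
chain(o['joints'],L)
for n,P,Rt in L: rel(P,Rt,n)
E
```

```text
T10 c0.189 m 0.50 [-0.2551  0.5566 -0.2534  2.0426  0.8685  1.5012 -1.2001] dq 0.31
T25 c0.088 m 0.50 [ 0.0529  0.4034 -0.4065  2.0706  0.8546  1.3204 -1.0112] dq 0.31
T40 c0.065 m 0.51 [ 0.3251  0.2941 -0.4474  2.0576  0.7221  1.1043 -0.7018] dq 0.31
T55 c0.058 m 0.56 [ 0.5582  0.2572 -0.454   2.0135  0.4656  0.9609 -0.3227] dq 0.38
T70 c0.044 m 0.60 [ 0.7524  0.2941 -0.472   1.9707  0.1716  0.9141  0.0356] dq 0.36
T85 c0.031 m 0.65 [ 0.944   0.39   -0.5207  1.9172 -0.0695  0.9585  0.3342] dq 0.30
T100 c0.030 m 0.70 [ 1.096   0.5174 -0.5679  1.8453 -0.2341  1.0751  0.5385] dq 0.20
T115 c0.040 m 0.67 [ 1.2013  0.6584 -0.6026  1.7638 -0.3455  1.2265  0.6605] dq 0.15
T130 c0.050 m 0.63 [ 1.273   0.815  -0.6345  1.6878 -0.4252  1.3729  0.727 ] dq 0.16
T10 c0.189 dp [-0.0058  0.0563  0.0928] rot [ 0.174 -0.204  0.093] rows>=1.7
T25 c0.088 dp [-0.0145  0.0679  0.1305] rot [ 0.435 -0.191  0.12 ] rows>=2.6
T40 c0.065 dp [-0.0211  0.0739  0.1598] rot [ 0.695 -0.176  0.146] rows>=3.9
T55 c0.058 dp [-0.0234  0.0711  0.172 ] rot [ 0.956 -0.159  0.171] rows>=5.3
T70 c0.044 dp [-0.0216  0.0548  0.1695] rot [ 1.217 -0.138  0.194] rows>=6.6
T85 c0.031 dp [-0.0202  0.0409  0.1679] rot [ 1.477 -0.115  0.217] rows>=8.0
T100 c0.030 dp [-0.0193  0.0383  0.1644] rot [ 1.737 -0.089  0.239] rows>=9.4
T115 c0.040 dp [-0.0188  0.0468  0.1595] rot [ 1.998 -0.06   0.26 ] rows>=10.8
T130 c0.050 dp [-0.019   0.0562  0.1569] rot [ 2.258 -0.027  0.279] rows>=12.2
```

Go to T55 first.

```bash
python3 -m pendant '[{"dp":[-0.003,0.03,0.045],"rotation":[0.08,-0.1,0.05],"fingers":1},{"dp":[-0.006,0.056,0.093],"rotation":[0.174,-0.2,0.09],"fingers":1},{"dp":[-0.010,0.062,0.112],"rotation":[0.3,-0.2,0.105],"fingers":1},{"dp":[-0.0145,0.068,0.13],"rotation":[0.435,-0.19,0.12],"fingers":1},{"dp":[-0.018,0.071,0.145],"rotation":[0.56,-0.18,0.133],"fingers":1},{"dp":[-0.021,0.074,0.16],"rotation":[0.695,-0.176,0.146],"fingers":1},{"dp":[-0.022,0.073,0.166],"rotation":[0.82,-0.168,0.158],"fingers":1},{"dp":[-0.023,0.071,0.172],"rotation":[0.9,-0.16,0.17],"fingers":1},{"dp":[-0.023,0.071,0.172],"rotation":[0.9,-0.16,0.17],"fingers":1}]'
python3 - <<'E'
from pw import *
o=st()
snap("i")
L=[pw(55,.03,.22),pw(70,.03,.2),pw(85,.03,.18),pw(100,.03,.17),pw(115,.03,.17),pw(130,.03,.17)]
chain(o['joints'],L)
for n,P,Rt in L: rel(P,Rt,n)
E
```

```text
clock: 11.3
position: [0.419, -0.2292, 0.187]
ee_rot: [2.811, -0.229, -0.03]
force: [-0.3, 0.5, -2.7]
width: 0.692
t 11.30 pos [ 0.419  -0.2292  0.187 ] bin [-0.0598  0.0458  0.187 ] toolx [ 0.9869 -0.1609  0.0052] toolz [-0.046  -0.3126 -0.9488] F [-0.34  0.5  -2.74] w 0.692
 q [ 0.6669  0.2897 -0.6403  2.0172  0.5902  1.0116 -0.4688]
T55 c0.058 m 0.56 [ 0.5995  0.2644 -0.5045  2.0105  0.4814  0.9692 -0.3381] dq 0.14
T70 c0.044 m 0.60 [ 0.7524  0.2941 -0.472   1.9707  0.1716  0.9141  0.0356] dq 0.37
T85 c0.031 m 0.65 [ 0.944   0.39   -0.5207  1.9172 -0.0695  0.9585  0.3342] dq 0.30
T100 c0.030 m 0.70 [ 1.096   0.5174 -0.5679  1.8453 -0.2341  1.0751  0.5385] dq 0.20
T115 c0.040 m 0.67 [ 1.2013  0.6584 -0.6026  1.7638 -0.3455  1.2265  0.6605] dq 0.15
T130 c0.050 m 0.63 [ 1.273   0.815  -0.6345  1.6878 -0.4252  1.3729  0.727 ] dq 0.16
T55 c0.058 dp [-0.0004  0.001   0.0003] rot [ 0.057 -0.004 -0.002] rows>=0.3
T70 c0.044 dp [-0.0005 -0.0113  0.0115] rot [ 0.318 -0.004 -0.001] rows>=1.7
T85 c0.031 dp [-0.0005 -0.0213  0.0214] rot [ 0.58  -0.005 -0.001] rows>=3.1
T100 c0.030 dp [-0.0005 -0.0257  0.0212] rot [ 0.842 -0.005  0.   ] rows>=4.5
T115 c0.040 dp [-0.0005 -0.0244  0.0115] rot [ 1.104 -0.005  0.001] rows>=5.9
T130 c0.050 dp [-0.0005 -0.0206  0.0025] rot [ 1.366 -0.005  0.001] rows>=7.3
```

View pics/i_scene.png

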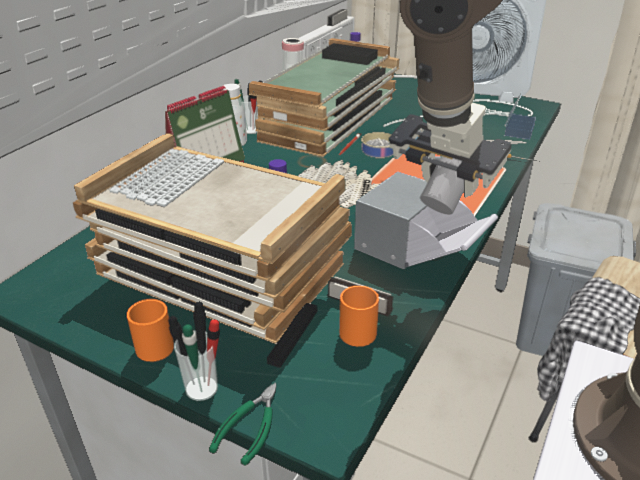

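View pics/i_top.png

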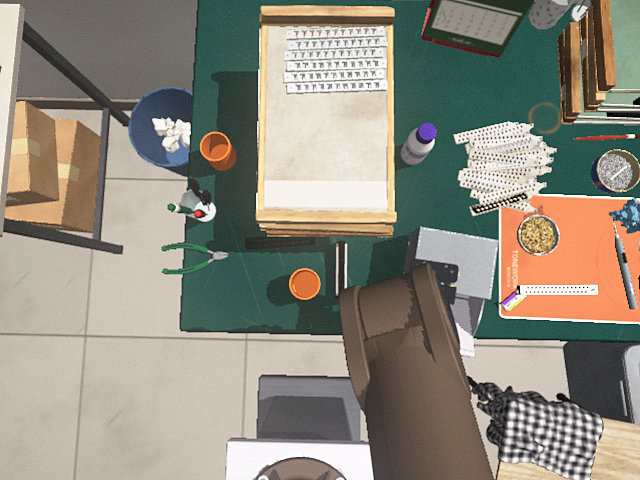

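```bash
python3 -m pendant '[{"dp":[0,-0.003,0.004],"rotation":[0.13,0,0],"fingers":1},{"dp":[0,-0.011,0.0115],"rotation":[0.23,0,0],"fingers":1},{"dp":[0,-0.015,0.015],"rotation":[0.32,0,0],"fingers":1},{"dp":[0,-0.018,0.018],"rotation":[0.41,0,0],"fingers":1},{"dp":[0,-0.021,0.021],"rotation":[0.5,0,0],"fingers":1},{"dp":[0,-0.021,0.021],"rotation":[0.58,0,0],"fingers":1},{"dp":[0,-0.023,0.021],"rotation":[0.66,0,0],"fingers":1},{"dp":[0,-0.024,0.021],"rotation":[0.75,0,0],"fingers":1},{"dp":[0,-0.026,0.021],"rotation":[0.84,0,0],"fingers":1},{"dp":[0,-0.026,0.018],"rotation":[0.93,0,0],"fingers":1},{"dp":[0,-0.025,0.015],"rotation":[1.02,0,0],"fingers":1},{"dp":[0,-0.024,0.0115],"rotation":[1.1,0,0],"fingers":1},{"dp":[0,-0.023,0.009],"rotation":[1.18,0,0],"fingers":1},{"dp":[0,-0.022,0.006],"rotation":[1.27,0,0],"fingers":1},{"dp":[0,-0.021,0.003],"rotation":[1.36,0,0],"fingers":1},{"dp":[0,-0.021,0.003],"rotation":[1.36,0,0],"fingers":1},{"dp":[0,-0.021,0.003],"rotation":[1.36,0,0],"fingers":1},{"dp":[0,-0.021,0.003],"rotation":[1.36,0,0],"fingers":1}]'
python3 - <<'E'
from pw import *
o=st()
snap("j")
crop("pics/j_scene.png","pics/j_s1.png",340,80,540,230,4)
crop("pics/j_top.png","pics/j_t1.png",340,220,520,355,4)
E
```

```text
clock: 13.65
position: [0.423, -0.2075, 0.1777]
ee_rot: [-2.101, 0.16, -0.098]
force: [1.2, 0.3, -1.5]
width: 0.686
t 13.65 pos [ 0.423  -0.2075  0.1777] bin [-0.0592  0.0678  0.1777] toolx [ 0.988  -0.1545  0.0051] toolz [ 0.1355  0.8497 -0.5096] F [ 1.16  0.29 -1.47] w 0.686
 q [ 1.4085  0.9066 -0.8907  1.6788 -0.2609  1.3193  0.5509]
```

View pics/j_s1.png

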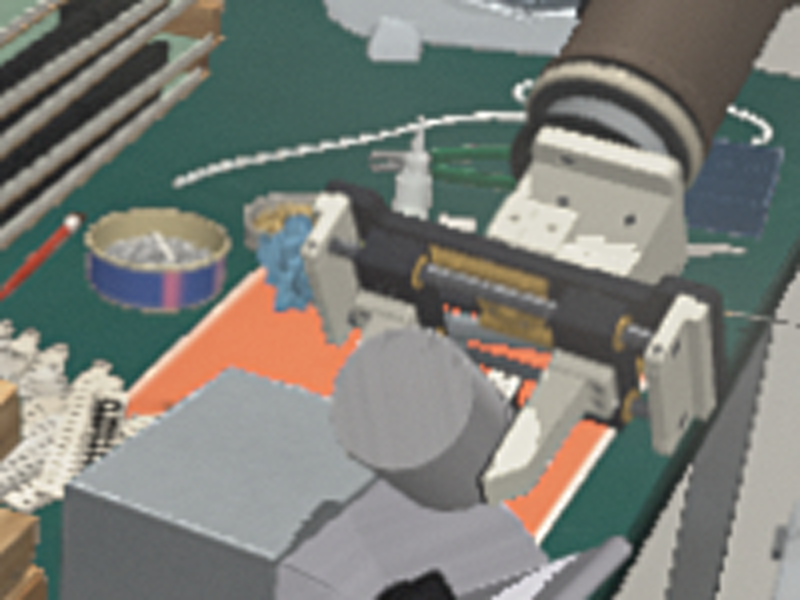

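View pics/j_t1.png

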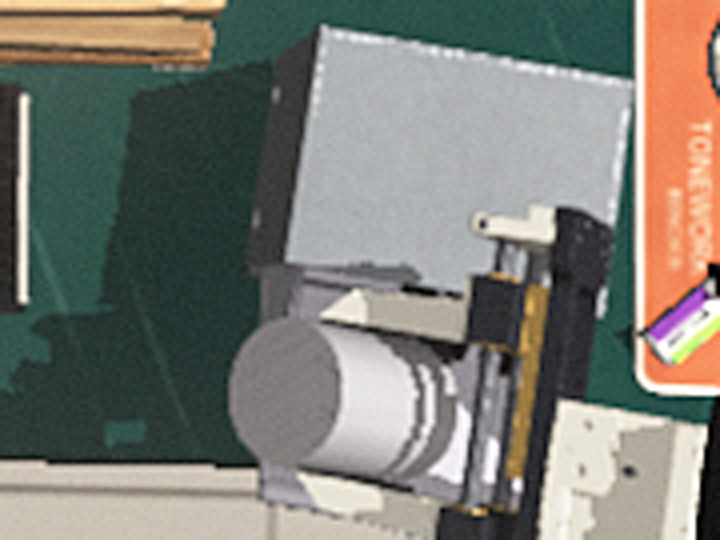

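Run:
```python
from pw import *
L=[pw(130,.03,.19),pw(100,.03,.21),pw(70,.03,.22),pw(55,.04,.23),pw(25,.09,.235)]
chain(arm.observe()['joints'],L)
for n,P,Rt in L: rel(P,Rt,n)
```

```text
T130 c0.070 m 0.53 [ 1.3305  0.8192 -0.7355  1.6739 -0.3825  1.3815  0.651 ] dq 0.15
T100 c0.070 m 0.61 [ 1.1636  0.4878 -0.6613  1.8004 -0.207   1.1531  0.4785] dq 0.33
T70 c0.064 m 0.63 [ 0.779   0.2736 -0.5     1.9433  0.1627  0.9626  0.0443] dq 0.43
T55 c0.068 m 0.57 [ 0.5379  0.2419 -0.4526  2.0034  0.4484  0.9856 -0.3241] dq 0.37
T25 c0.088 m 0.50 [ 0.0524  0.4033 -0.4058  2.0706  0.8544  1.3201 -1.011 ] dq 0.69
T130 c0.070 dp [-0.0005 -0.0169 -0.0108] rot [ 0.007 -0.002  0.005] rows>=0.3
T100 c0.070 dp [-0.0005 -0.0169 -0.0121] rot [-0.516 -0.003  0.004] rows>=2.8
T70 c0.064 dp [-0.0005 -0.0062 -0.0181] rot [-1.04  -0.004  0.003] rows>=5.6
T55 c0.068 dp [-0.0005 -0.011  -0.0187] rot [-1.302 -0.005  0.003] rows>=7.0
T25 c0.088 dp [-0.0007 -0.0278  0.0075] rot [-1.825 -0.006  0.002] rows>=9.8
```

```bash
python3 -m pendant '[{"dp":[0,-0.017,-0.011],"rotation":[-0.15,0,0],"fingers":1},{"dp":[0,-0.017,-0.012],"rotation":[-0.33,0,0],"fingers":1},{"dp":[0,-0.017,-0.012],"rotation":[-0.51,0,0],"fingers":1},{"dp":[0,-0.013,-0.014],"rotation":[-0.69,0,0],"fingers":1},{"dp":[0,-0.009,-0.016],"rotation":[-0.87,0,0],"fingers":1},{"dp":[0,-0.006,-0.018],"rotation":[-1.04,0,0],"fingers":1},{"dp":[0,-0.009,-0.018],"rotation":[-1.2,0,0],"fingers":1},{"dp":[0,-0.011,-0.019],"rotation":[-1.35,0,0],"fingers":1},{"dp":[0,-0.016,-0.01],"rotation":[-1.5,0,0],"fingers":1},{"dp":[0,-0.028,0.007],"rotation":[-1.67,0,0],"fingers":1},{"dp":[0,-0.028,0.007],"rotation":[-1.82,0,0],"fingers":1}]'
python3 - <<'E'
from pw import *
import json
o=st()
snap("k")
crop("pics/k_scene.png","pics/k_s1.png",340,100,540,250,4)
crop("pics/k_top.png","pics/k_t1.png",340,220,520,355,4)
P,rv=json.load(open('grasp.json'));P=np.array(P);Rt=R.from_rotvec(rv).as_matrix()
for d in ([-.02,-.18,.15],[-.01,-.12,.15],[-.0,-.0,.14],): rel(P+d,Rt,str(d))
E
```

```text
clock: 15.12
position: [0.4272, -0.1853, 0.1992]
ee_rot: [2.348, -0.183, -0.063]
force: [0.2, -0.9, -2.5]
width: 0.691
t 15.12 pos [ 0.4272 -0.1853  0.1992] bin [-0.0583  0.0904  0.1992] toolx [ 0.9885 -0.151   0.0094] toolz [-0.1004 -0.7013 -0.7058] F [ 0.22 -0.91 -2.51] w 0.691
 q [ 0.2062  0.4375 -0.6155  2.0597  0.904   1.3939 -1.0682]
[-0.02, -0.18, 0.15] dp [-0.0189 -0.0575 -0.0579] rot [-0.44   0.183 -0.118] rows>=2.6
[-0.01, -0.12, 0.15] dp [-0.0179 -0.1006 -0.1009] rot [-0.44   0.183 -0.118] rows>=2.6
[-0.0, -0.0, 0.14] dp [-0.0257 -0.1927 -0.1787] rot [-0.44   0.183 -0.118] rows>=4.2
```

View pics/k_s1.png

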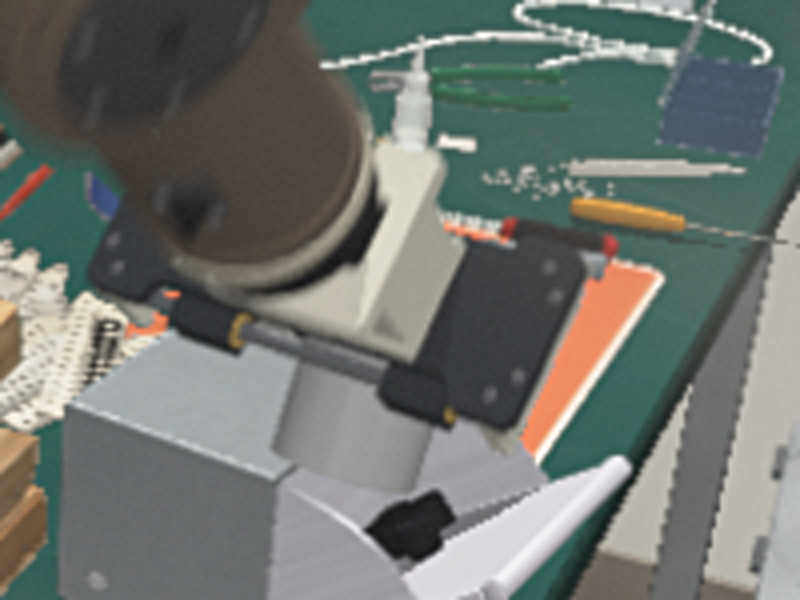

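View pics/k_t1.png

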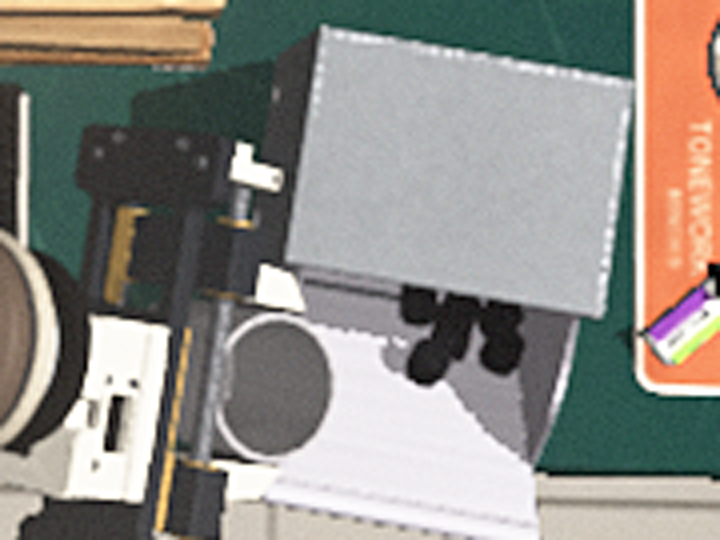

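The beaker is empty (crop 275,385) and the feet lie piled in the V (crop ~460,325). Back to the original standing spot.

```bash
python3 -m pendant '[{"dp":[-0.01,-0.03,-0.03],"rotation":[-0.15,0.06,-0.04],"fingers":1},{"dp":[-0.019,-0.0575,-0.058],"rotation":[-0.3,0.12,-0.08],"fingers":1},{"dp":[-0.018,-0.1,-0.1],"rotation":[-0.44,0.183,-0.118],"fingers":1},{"dp":[-0.022,-0.14,-0.14],"rotation":[-0.44,0.183,-0.118],"fingers":1},{"dp":[-0.026,-0.17,-0.16],"rotation":[-0.44,0.183,-0.118],"fingers":1},{"dp":[-0.026,-0.193,-0.179],"rotation":[-0.44,0.183,-0.118],"fingers":1},{"dp":[-0.026,-0.193,-0.179],"rotation":[-0.44,0.183,-0.118],"fingers":1}]'
python3 - <<'E'
from pw import *
import json
o=st()
P,rv=json.load(open('grasp.json'));P=np.array(P);Rt=R.from_rotvec(rv).as_matrix()
for d in ([0,0,.05],[0,0,.02],[0,0,.001]): rel(P+d,Rt,str(d))
E
```

```text
clock: 16.1
position: [0.4399, 0.0811, 0.1864]
ee_rot: [1.92, 0.064, 0.044]
force: [0.6, 0.5, -1.6]
width: 0.687
t 16.10 pos [0.4399 0.0811 0.1864] bin [-0.0861  0.3557  0.1864] toolx [ 0.9978  0.0665 -0.0006] toolz [ 0.0622 -0.9372 -0.3432] F [ 0.56  0.46 -1.59] w 0.687
 q [-0.4867  0.8352 -0.6005  1.8268  0.8493  1.9184 -1.4695]
[0, 0, 0.05] dp [ 0.     -0.0835  0.0322] rot [-0.005  0.002  0.   ] rows>=1.4
[0, 0, 0.02] dp [ 0.     -0.1117  0.0425] rot [-0.005  0.002  0.   ] rows>=1.9
[0, 0, 0.001] dp [ 0.     -0.1295  0.049 ] rot [-0.005  0.002  0.   ] rows>=2.2
```

```bash
python3 -m pendant '[{"dp":[0,-0.04,0.016],"rotation":[-0.002,0,0],"fingers":1},{"dp":[0,-0.0835,0.032],"rotation":[-0.005,0.002,0],"fingers":1},{"dp":[0,-0.105,0.040],"rotation":[-0.005,0.002,0],"fingers":1},{"dp":[0,-0.112,0.0425],"rotation":[-0.005,0.002,0],"fingers":1},{"dp":[0,-0.12,0.0455],"rotation":[-0.005,0.002,0],"fingers":1},{"dp":[0,-0.127,0.048],"rotation":[-0.005,0.002,0],"fingers":1},{"dp":[0,-0.1295,0.049],"rotation":[-0.005,0.002,0],"fingers":1},{"dp":[0,-0.1295,0.049],"rotation":[-0.005,0.002,0],"fingers":1}]'
python3 - <<'E'
from pw import *
import json
o=st()
snap("l")
crop("pics/l_top.png","pics/l_t1.png",150,200,340,340,4)
crop("pics/l_scene.png","pics/l_s1.png",260,270,420,400,5)
E
```

```text
clock: 17.1
position: [0.44, 0.0797, 0.0481]
ee_rot: [1.915, 0.066, 0.046]
force: [0.1, 0.3, -1.5]
width: 0.691
t 17.10 pos [0.44   0.0797 0.0481] bin [-0.0859  0.3543  0.0481] toolx [0.9977 0.0684 0.0001] toolz [ 0.0644 -0.9387 -0.3387] F [ 0.11  0.27 -1.46] w 0.691
 q [-0.5207  1.0654 -0.5432  1.8157  0.9168  1.7892 -1.6203]
```

View pics/l_t1.png

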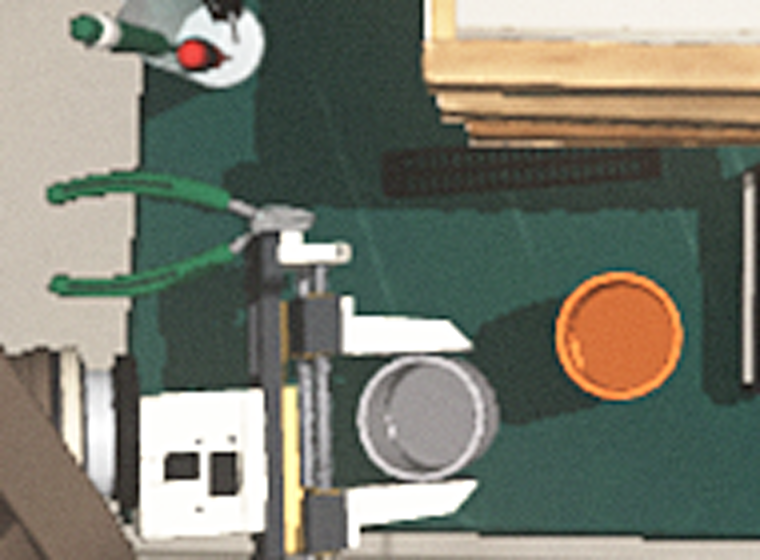

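View pics/l_s1.png

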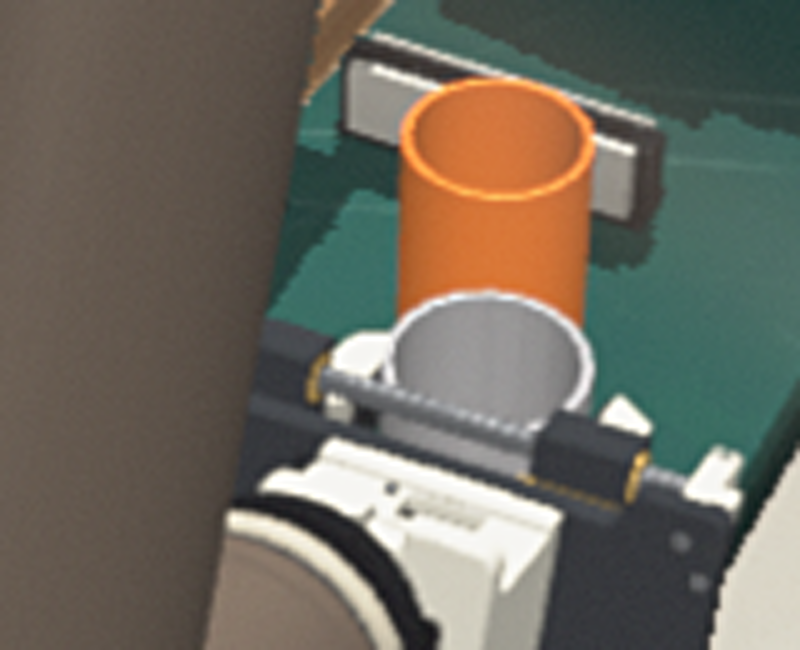

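```bash
python3 -m pendant '[{"dp":[0,-0.0012,0.0005],"rotation":[0,0,0],"fingers":1},{"dp":[0,-0.0015,0.0005],"rotation":[0,0,0],"fingers":1},{"dp":[0,-0.0015,0.0005],"rotation":[0,0,0],"fingers":0.2},{"dp":[0,-0.0015,0.0005],"rotation":[0,0,0],"fingers":-1},{"dp":[0,-0.0015,0.0005],"rotation":[0,0,0],"fingers":-1},{"dp":[0,-0.0015,0.0005],"rotation":[0,0,0],"fingers":-1},{"dp":[0,0.003,-0.03],"rotation":[0,0,0],"fingers":-1},{"dp":[0,0.01,-0.07],"rotation":[0,0,0],"fingers":-1},{"dp":[0,0.02,-0.10],"rotation":[0,0,0],"fingers":-1},{"dp":[0,0.02,-0.10],"rotation":[0,0,0],"fingers":-1}]'
python3 - <<'E'
from pw import *
o=st()
snap("m")
crop("pics/m_top.png","pics/m_t1.png",150,200,340,340,4)
crop("pics/m_scene.png","pics/m_s1.png",260,270,420,400,5)
E
```

```text
clock: 18.45
position: [0.4338, 0.1692, 0.1014]
ee_rot: [1.919, 0.067, 0.049]
force: [-0.4, -0.5, -0.7]
width: 1.001
t 18.45 pos [0.4338 0.1692 0.1014] bin [-0.1055  0.4418  0.1014] toolx [0.9975 0.0705 0.0016] toolz [ 0.0668 -0.9374 -0.3417] F [-0.39 -0.45 -0.65] w 1.001
 q [-0.6244  1.0237 -0.5714  1.6632  0.8286  1.9241 -1.5505]
```

View pics/m_t1.png

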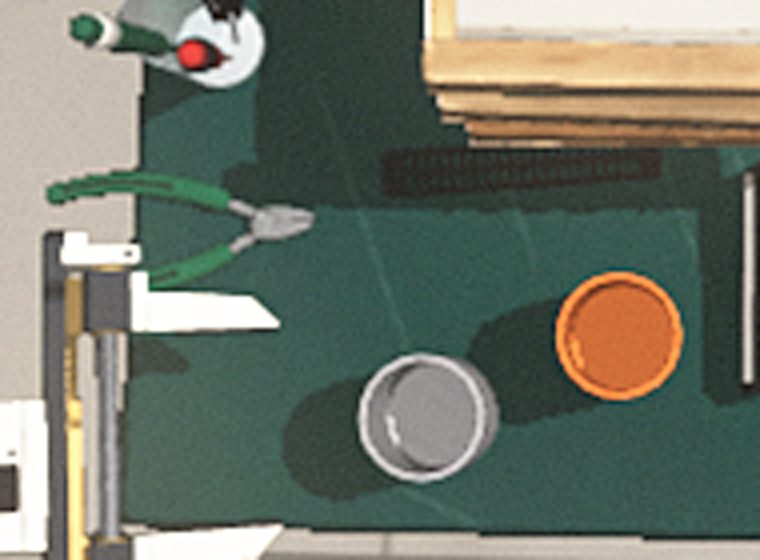

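View pics/m_s1.png

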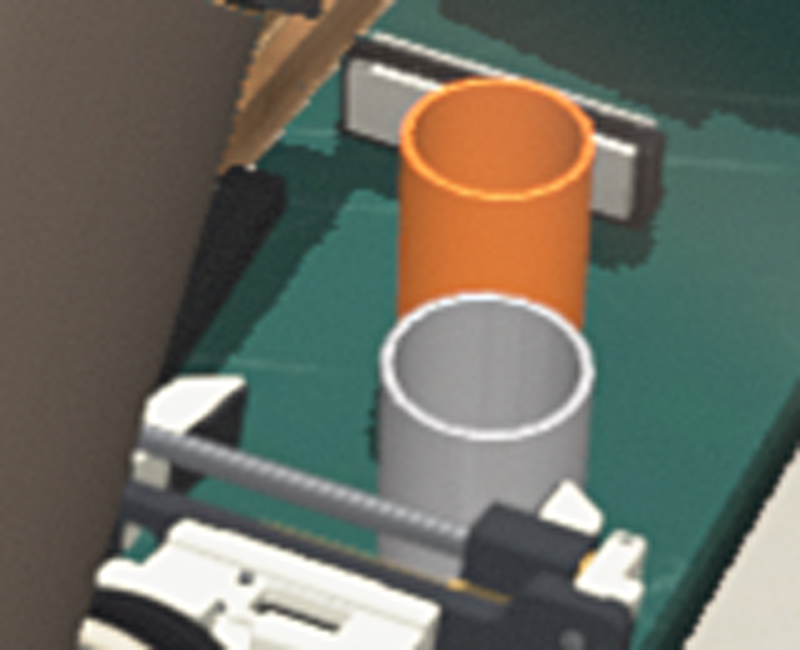

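```bash
cat > cb.py <<'E'
from plan2 import *
def cb(th,al=10,dx=.015,r=.122,off=0.,ytip=.025):
    a=np.radians(al)
    x=-r*np.sin(th)-(.006+off)*np.cos(th); z=.008+r*np.cos(th)-(.006+off)*np.sin(th)
    P=bw(x-dx,ytip,z-.0095/np.cos(a)-(.069-ytip)*np.tan(a))
    Rt=toolR(-BY*np.cos(a)-Z*np.sin(a),BX)
    return 'th%.2f c%.2f'%(th,clear(P-Rt[:,2]*.0188,Rt)),P,Rt
E
python3 - <<'E'
from cb import *
q0=arm.observe()['joints']
for al in (0,10,20,30):
    print(al)
    L=[]
    n,P,Rt=cb(.95,al,off=.02)
    L=[('app_hi',P+BY*.14-BX*.03+Z*.12,Rt),('app',P+BY*.12-BX*.02,Rt),('in',P,Rt)]+[cb(t,al) for t in (.9,.7,.5,.3,.15,0)]
    chain(q0,L)
E
```

```text
0
app_hi m 0.35 [-0.6596  0.9517 -0.0681  2.1365  0.721   1.6482 -1.5766] dq 0.50
app m 0.51 [-0.6848  1.2033  0.0219  2.0605  0.7466  1.4671 -1.6386] dq 0.25
in m 0.39 [-0.5941  1.2472  0.194   2.1803  0.9305  1.2547 -1.6798] dq 0.21
th0.90 c-0.07 m 0.39 [-0.6405  1.2145  0.281   2.1792  0.9144  1.2181 -1.5931] dq 0.09
th0.70 c-0.07 m 0.40 [-0.687   1.1949  0.3729  2.1699  0.8959  1.1797 -1.5037] dq 0.09
th0.50 c-0.05 m 0.42 [-0.6942  1.1717  0.4203  2.1452  0.8982  1.1822 -1.4385] dq 0.07
th0.30 c-0.04 m 0.46 [-0.6626  1.1425  0.417   2.1064  0.9222  1.2248 -1.4011] dq 0.04
th0.15 c-0.04 m 0.50 [-0.644   1.1314  0.4208  2.0717  0.9348  1.2473 -1.3688] dq 0.03
th0.00 c-0.13 m 0.54 [-0.628   1.1287  0.4275  2.0332  0.9433  1.2638 -1.3357] dq 0.04
10
app_hi m 0.39 [-0.5529  0.838  -0.2006  2.1585  0.7427  1.6106 -1.5766] dq 0.49
app m 0.46 [-0.5777  1.0869 -0.1036  2.1138  0.8073  1.4223 -1.6768] dq 0.25
in m 0.34 [-0.4513  1.1028  0.0389  2.2329  1.0242  1.2629 -1.72  ] dq 0.22
th0.90 c-0.05 m 0.34 [-0.5081  1.0602  0.1358  2.226   0.9999  1.2203 -1.625 ] dq 0.10
th0.70 c-0.03 m 0.36
[... 1230 characters left out ...]
  1.5272 -1.5612] dq 0.54
app m 0.35 [-0.2888  0.8998 -0.3938  2.2188  0.9431  1.3265 -1.7198] dq 0.24
in m 0.26 [-0.0002  0.904  -0.4206  2.3076  1.2039  1.3398 -1.7301] dq 0.29
th0.90 c-0.07 m 0.29 [ 0.022   0.8541 -0.4327  2.2801  1.1846  1.3646 -1.6521] dq 0.08
th0.70 c-0.05 m 0.32 [ 0.0219  0.8091 -0.4143  2.2487  1.1662  1.3686 -1.5737] dq 0.08
th0.50 c-0.03 m 0.36 [ 0.0159  0.7759 -0.385   2.2079  1.1525  1.3688 -1.4961] dq 0.08
th0.30 c-0.04 m 0.41 [ 0.0029  0.7558 -0.3452  2.1602  1.1424  1.3639 -1.423 ] dq 0.07
th0.15 c-0.04 m 0.45 [-0.0116  0.7494 -0.309   2.1215  1.136   1.3561 -1.3726] dq 0.05
th0.00 c-0.06 m 0.49 [-0.0304  0.7502 -0.2675  2.0814  1.1296  1.344  -1.3263] dq 0.05
```

```bash
cat > cb.py <<'E'
from plan2 import *
def cb(th,al=10,de=.5,hx=.006,r=.122,off=0.,yt=.03):
    a=np.radians(al)
    x=-r*np.sin(th)-(.006+off)*np.cos(th); z=.008+r*np.cos(th)-(.006+off)*np.sin(th)
    f=-BY*np.cos(de)+BX*np.sin(de); g=BX*np.cos(de)+BY*np.sin(de)
    Rt=toolR(f*np.cos(a)-Z*np.sin(a),g)   # tool y
    up=Rt[:,1] if Rt[2,1]>0 else -Rt[:,1]
    P=bw(x,yt,z)-Rt[:,0]*hx-up*.0095
    return 'th%.2f c%.2f'%(th,clear(P-Rt[:,2]*.0188,Rt)),P,Rt
def plan(al,de,**k):
    n,P,Rt=cb(.95,al,de,off=.02,**k)
    back=Rt[:,2]*np.array([1,1,0])
    return [('app_hi',P-back*.13-BX*.0+Z*.12,Rt),('app',P-back*.12,Rt),('in',P,Rt)]+[cb(t,al,de,**k) for t in (.9,.7,.5,.3,.15,0,-.1)]
E
python3 - <<'E'
from cb import *
q0=arm.observe()['joints']
for al,de in ((10,.3),(10,.5),(5,.4),(0,.3)):
    print(al,de)
    chain(q0,plan(al,de))
for n,P,Rt in plan(10,.3): print(n,P,Rt[:,0],Rt[:,2], (P-Rt[:,2]*.39))
E
```

```text
10 0.3
app_hi m 0.20 [-0.5679  0.8302 -0.3843  2.3741  0.8954  1.5992 -1.7667] dq 0.71
app m 0.24 [-0.6673  1.1127 -0.2141  2.3255  0.9898  1.3923 -1.9202] dq 0.28
in m 0.14 [-0.3634  1.1554 -0.2219  2.4251  1.2876  1.4642 -2.0431] dq 0.30
th0.90 c-0.04 m 0.15 [-0.3437  1.0876 -0.2176  2.4179  1.2915  1.4794 -1.9667] dq 0.08
th0.70 c-0.02 m 0.17 [-0.3297  1.0277 -0.2045  2.4026  1.2992  1.4868 -1.8892] dq 0.08
th0.50 c-0.01 m 0.19 [-0.32    0.9774 -0.1803  2.3757  1.3127  1.4866 -1.8082] dq 0.08
th0.30 c-0.01 m 0.23 [-0.3151  0.9406 -0.1475  2.3392  1.3296  1.479  -1.7301] dq 0.08
th0.15 c-0.01 m 0.26 [-0.314   0.9231 -0.1195  2.3068  1.343   1.4693 -1.6762] dq 0.05
th0.00 c-0.01 m 0.30 [-0.3148  0.9143 -0.0898  2.2712  1.3558  1.4566 -1.6278] dq 0.05
th-0.10 c-0.01 m 0.32 [-0.3162  0.9133 -0.0697  2.2463  1.3637  1.4467 -1.599 ] dq 0.03
10 0.5
app_hi m 0.01 [-0.5253  0.9468 -0.6892  2.5555  0.8932  1.6933 -2.0779] dq 0.89
app m 0.07 [-0.732   1.2217 -0.3385  2.4972  1.0875  1.4066 -2.2138] dq 0.35
in m 0.00 [-0.354   1.28   -0.3119  2.57    1.4178  1.6029 -2.2908] dq 0.38
th0.90 c-0
[... 2690 characters left out ...]
736] [0.3148 0.1418 0.1375]
th0.70 c-0.02 [ 0.3873 -0.2405  0.0881] [0.9891 0.1475 0.    ] [ 0.1452 -0.974  -0.1736] [0.3307 0.1394 0.1558]
th0.50 c-0.01 [ 0.4065 -0.2434  0.1028] [0.9891 0.1475 0.    ] [ 0.1452 -0.974  -0.1736] [0.3499 0.1364 0.1706]
th0.30 c-0.01 [ 0.4283 -0.2468  0.1134] [0.9891 0.1475 0.    ] [ 0.1452 -0.974  -0.1736] [0.3716 0.1331 0.1811]
th0.15 c-0.01 [ 0.4457 -0.2494  0.1184] [0.9891 0.1475 0.    ] [ 0.1452 -0.974  -0.1736] [0.389  0.1304 0.1861]
th0.00 c-0.01 [ 0.4636 -0.2522  0.1206] [0.9891 0.1475 0.    ] [ 0.1452 -0.974  -0.1736] [0.407  0.1277 0.1884]
th-0.10 c-0.01 [ 0.4757 -0.254   0.1206] [0.9891 0.1475 0.    ] [ 0.1452 -0.974  -0.1736] [0.4191 0.1258 0.1884]
```

Run:
```python
from cb import *
q0=arm.observe()['joints']
d=np.radians
L=[('A0',np.array([.425,.18,.17]),tilt(d(30),-1.5)@FL),('A',np.array([.38,.12,.25]),tilt(d(45),-1.5)@FL),('B',np.array([.34,-.08,.24]),tilt(d(30),-1.45)@FL)]
chain(q0,L+plan(10,.3))
for n,P,Rt in L+plan(10,.3)[:2]: rel(P,Rt,n)
```

```text
A0 m 0.28 [-0.7835  0.7504 -0.2945  1.7163  0.6593  1.7198 -1.3033] dq 0.27
A m 0.40 [-0.5974  0.4034 -0.4154  1.8936  0.5699  1.5969 -1.1702] dq 0.35
B m 0.28 [-0.4493  0.3573 -0.4363  2.2944  0.7857  1.5145 -1.2856] dq 0.40
app_hi m 0.18 [-0.7158  0.8056 -0.1938  2.3864  0.8814  1.477  -1.6926] dq 0.45
app m 0.24 [-0.7547  1.1065 -0.1094  2.3323  0.9677  1.3006 -1.8735] dq 0.30
in m 0.14 [-0.3997  1.1522 -0.1799  2.4279  1.2857  1.4212 -2.0371] dq 0.35
th0.90 c-0.04 m 0.15 [-0.3437  1.0876 -0.2176  2.4179  1.2914  1.4794 -1.9667] dq 0.07
th0.70 c-0.02 m 0.17 [-0.3297  1.0277 -0.2045  2.4026  1.2992  1.4868 -1.8892] dq 0.08
th0.50 c-0.01 m 0.19 [-0.32    0.9774 -0.1803  2.3757  1.3127  1.4866 -1.8082] dq 0.08
th0.30 c-0.01 m 0.23 [-0.3151  0.9406 -0.1475  2.3392  1.3296  1.479  -1.7301] dq 0.08
th0.15 c-0.01 m 0.26 [-0.314   0.9231 -0.1195  2.3068  1.343   1.4693 -1.6762] dq 0.05
th0.00 c-0.01 m 0.30 [-0.3148  0.9143 -0.0898  2.2712  1.3558  1.4566 -1.6278] dq 0.05
th-0.10 c-0.01 m 0.32 [-0.3162  0.9133 -0.0697  2.2463  1.3637  1.4468 -1.599 ] dq 0.03
A0 dp [-0.008   0.0605 -0.0368] rot [ 0.179  0.002 -0.001] rows>=1.1
A dp [-0.057   0.155  -0.0105] rot [ 0.44   0.001 -0.002] rows>=2.6
B dp [-0.1107  0.2122  0.1781] rot [ 0.178  0.047 -0.022] rows>=4.8
app_hi dp [-0.1151  0.1546  0.2295] rot [-0.17   0.077 -0.021] rows>=4.8
app dp [-0.1143  0.045   0.2793] rot [-0.17   0.077 -0.021] rows>=4.9
```

```bash
python3 -m pendant '[{"dp":[-0.008,0.04,-0.03],"rotation":[0.1,0,0],"fingers":1},{"dp":[-0.012,0.075,-0.035],"rotation":[0.25,0,0],"fingers":1},{"dp":[-0.035,0.12,-0.02],"rotation":[0.38,0,0],"fingers":1},{"dp":[-0.057,0.155,-0.01],"rotation":[0.44,0,0],"fingers":1},{"dp":[-0.072,0.175,0.04],"rotation":[0.37,0.02,0],"fingers":1},{"dp":[-0.09,0.195,0.09],"rotation":[0.3,0.035,-0.01],"fingers":1},{"dp":[-0.102,0.208,0.14],"rotation":[0.24,0.045,-0.02],"fingers":1},{"dp":[-0.111,0.212,0.178],"rotation":[0.178,0.047,-0.022],"fingers":1},{"dp":[-0.111,0.212,0.178],"rotation":[0.178,0.047,-0.022],"fingers":1}]'
python3 - <<'E'
from cb import *
q0=st()['joints']
L=plan(10,.3)
chain(q0,L)
for n,P,Rt in L[:3]: rel(P,Rt,n)
snap("n")
E
```

```text
clock: 19.68
position: [0.3378, -0.0837, 0.2394]
ee_rot: [2.086, 0.125, 0.067]
force: [0.0, 1.4, -0.1]
width: 0.07
t 19.68 pos [ 0.3378 -0.0837  0.2394] bin [-0.1621  0.1773  0.2394] toolx [ 0.9931  0.1172 -0.0039] toolz [ 0.0999 -0.8628 -0.4956] F [ 0.04  1.35 -0.11] w 0.070
 q [-0.1835  0.4313 -0.7691  2.2816  0.8195  1.6341 -1.3793]
app_hi m 0.19 [-0.6802  0.8096 -0.2396  2.3834  0.8852  1.5058 -1.7102] dq 0.53
app m 0.24 [-0.7249  1.1077 -0.1451  2.33    0.9757  1.3317 -1.8897] dq 0.30
in m 0.14 [-0.3873  1.1531 -0.1943  2.427   1.2864  1.4359 -2.0392] dq 0.34
th0.90 c-0.04 m 0.15 [-0.3436  1.0876 -0.2177  2.4179  1.2915  1.4794 -1.9667] dq 0.07
th0.70 c-0.02 m 0.17 [-0.3297  1.0277 -0.2045  2.4026  1.2992  1.4868 -1.8892] dq 0.08
th0.50 c-0.01 m 0.19 [-0.32    0.9774 -0.1803  2.3757  1.3127  1.4866 -1.8082] dq 0.08
th0.30 c-0.01 m 0.23 [-0.3151  0.9406 -0.1475  2.3392  1.3296  1.479  -1.7301] dq 0.08
th0.15 c-0.01 m 0.26 [-0.314   0.9231 -0.1195  2.3068  1.343   1.4693 -1.6762] dq 0.05
th0.00 c-0.01 m 0.30 [-0.3148  0.9143 -0.0898  2.2712  1.3558  1.4566 -1.6278] dq 0.05
th-0.10 c-0.01 m 0.32 [-0.3162  0.9133 -0.0697  2.2463  1.3637  1.4468 -1.599 ] dq 0.03
app_hi dp [-0.0029 -0.0491  0.0571] rot [-0.344  0.03  -0.007] rows>=1.8
app dp [-0.0021 -0.1485  0.1252] rot [-0.344  0.03  -0.007] rows>=3.1
in dp [ 0.0015 -0.0899  0.2278] rot [-0.344  0.03  -0.007] rows>=3.9
```

View pics/n_top.png

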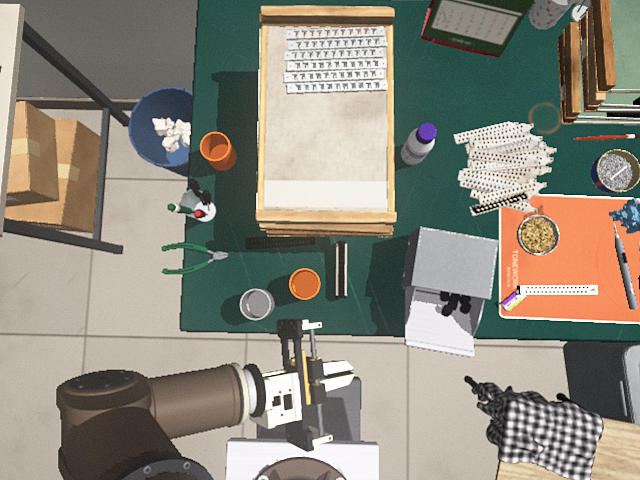

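View pics/n_scene.png

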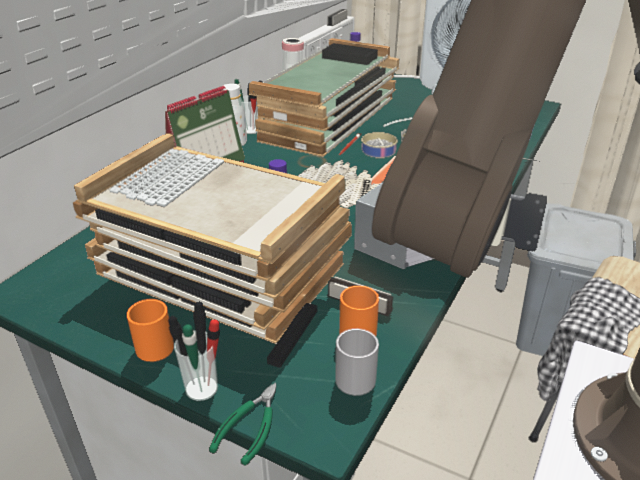

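Run:
```python
from cb import *
n,P,Rt=plan(10,.3)[2]
back=Rt[:,2]*[1,1,0]
for k,z in ((.075,.12),(.075,.06),(.075,0),(0,0)): rel(P-back*k+Z*z,Rt,str((k,z)))
```

```text
(0.075, 0.12) dp [-0.0035 -0.0205  0.1069] rot [-0.348  0.027 -0.009] rows>=1.9
(0.075, 0.06) dp [-0.0035 -0.0725  0.1369] rot [-0.348  0.027 -0.009] rows>=2.5
(0.075, 0) dp [-0.0034 -0.1244  0.1669] rot [-0.348  0.027 -0.009] rows>=3.3
(0, 0) dp [-0.0013 -0.0876  0.2308] rot [-0.348  0.027 -0.009] rows>=4.0
```

```bash
python3 -m pendant '[{"dp":[-0.001,-0.005,0.04],"rotation":[-0.1,0.01,0],"fingers":1},{"dp":[-0.002,-0.01,0.075],"rotation":[-0.2,0.015,-0.005],"fingers":1},{"dp":[-0.0035,-0.02,0.107],"rotation":[-0.348,0.027,-0.009],"fingers":1},{"dp":[-0.0035,-0.05,0.122],"rotation":[-0.348,0.027,-0.009],"fingers":1},{"dp":[-0.0035,-0.072,0.137],"rotation":[-0.348,0.027,-0.009],"fingers":1},{"dp":[-0.0035,-0.1,0.152],"rotation":[-0.348,0.027,-0.009],"fingers":1},{"dp":[-0.0035,-0.124,0.167],"rotation":[-0.348,0.027,-0.009],"fingers":1},{"dp":[-0.0035,-0.124,0.167],"rotation":[-0.348,0.027,-0.009],"fingers":1}]'
python3 - <<'E'
from cb import *
q0=st()['joints']
L=plan(10,.3)[2:]
for n,P,Rt in L: rel(P,Rt,n)
snap("o")
crop("pics/o_top.png","pics/o_t1.png",300,220,520,385,3.6)
crop("pics/o_scene.png","pics/o_s1.png",340,130,540,280,4)
E
```

```text
clock: 20.78
position: [0.3456, -0.1624, 0.0471]
ee_rot: [1.743, 0.129, 0.106]
force: [-0.5, -0.1, 0.6]
width: 0.007
t 20.77 pos [ 0.3456 -0.1624  0.0471] bin [-0.1425  0.1007  0.0471] toolx [ 0.9893  0.1462 -0.0012] toolz [ 0.1438 -0.9741 -0.1747] F [-0.5  -0.1   0.63] w 0.007
 q [-0.3597  1.1785 -0.4583  2.3538  1.1226  1.6377 -2.0554]
in dp [0.0001 0.0143 0.0729] rot [-0.001  0.001  0.001] rows>=1.2
th0.90 c-0.04 dp [0.0144 0.0361 0.0735] rot [-0.001  0.001  0.001] rows>=1.3
th0.70 c-0.02 dp [0.0298 0.055  0.075 ] rot [-0.001  0.001  0.001] rows>=1.6
th0.50 c-0.01 dp [0.0484 0.0705 0.078 ] rot [-0.001  0.001  0.001] rows>=1.9
th0.30 c-0.01 dp [0.0693 0.0821 0.0825] rot [-0.001  0.001  0.001] rows>=2.2
th0.15 c-0.01 dp [0.0862 0.0879 0.0868] rot [-0.001  0.001  0.001] rows>=2.4
th0.00 c-0.01 dp [0.1035 0.0911 0.0916] rot [-0.001  0.001  0.001] rows>=2.6
th-0.10 c-0.01 dp [0.1152 0.0917 0.0952] rot [-0.001  0.001  0.001] rows>=2.8
```

View pics/o_t1.png

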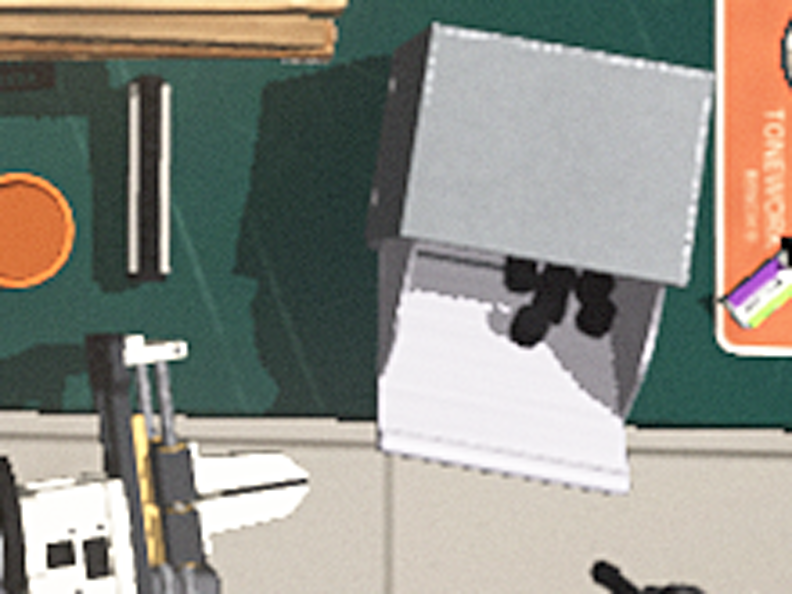

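View pics/o_s1.png

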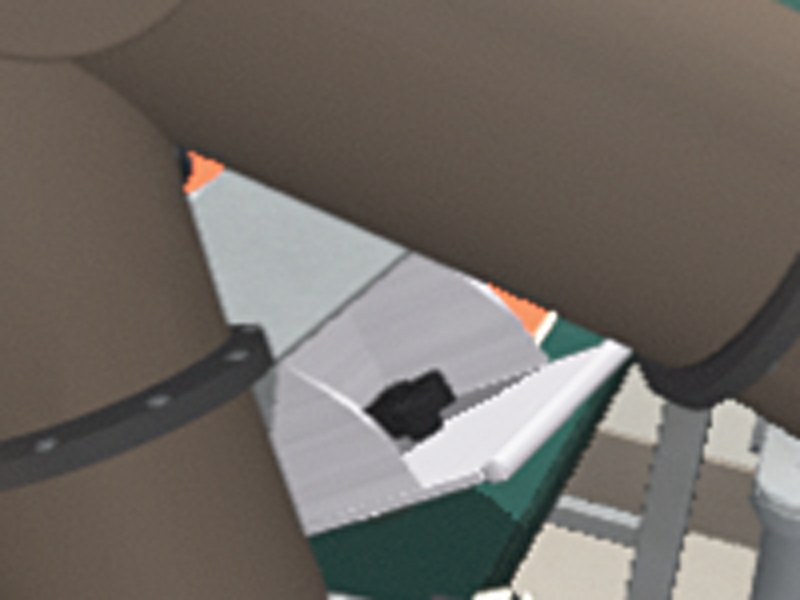

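```bash
python3 -m pendant '[{"dp":[0,0.007,0.036],"rotation":[0,0,0],"fingers":1},{"dp":[0,0.0143,0.073],"rotation":[0,0,0],"fingers":1},{"dp":[0,0.0143,0.073],"rotation":[0,0,0],"fingers":1},{"dp":[0.007,0.025,0.073],"rotation":[0,0,0],"fingers":1},{"dp":[0.0144,0.036,0.0735],"rotation":[0,0,0],"fingers":1},{"dp":[0.022,0.046,0.074],"rotation":[0,0,0],"fingers":1},{"dp":[0.030,0.055,0.075],"rotation":[0,0,0],"fingers":1}]'
python3 - <<'E'
from cb import *
q0=st()['joints']
L=plan(10,.3)[4:]
for n,P,Rt in L: rel(P,Rt,n)
snap("p")
crop("pics/p_top.png","pics/p_t1.png",300,220,520,385,3.6)
E
```

```text
clock: 21.75
position: [0.3882, -0.2397, 0.0908]
ee_rot: [1.744, 0.128, 0.109]
force: [-1.0, 0.7, -2.6]
width: 0.005
t 21.75 pos [ 0.3882 -0.2397  0.0908] bin [-0.0887  0.0308  0.0908] toolx [0.9891 0.1474 0.0014] toolz [ 0.1454 -0.9736 -0.1761] F [-1.01  0.69 -2.57] w 0.005
 q [-0.1989  1.0402 -0.3666  2.3926  1.3057  1.6335 -1.9007]
th0.70 c-0.02 dp [-0.001  -0.0026  0.0012] rot [-0.002 -0.    -0.001] rows>=0.0
th0.50 c-0.01 dp [0.0176 0.0129 0.0042] rot [-0.002 -0.    -0.001] rows>=0.4
th0.30 c-0.01 dp [0.0386 0.0245 0.0088] rot [-0.002 -0.    -0.001] rows>=0.7
th0.15 c-0.01 dp [0.0555 0.0303 0.013 ] rot [-0.002 -0.    -0.001] rows>=1.0
th0.00 c-0.01 dp [0.0728 0.0334 0.0179] rot [-0.002 -0.    -0.001] rows>=1.3
th-0.10 c-0.01 dp [0.0845 0.034  0.0215] rot [-0.002 -0.    -0.001] rows>=1.5
```

View pics/p_t1.png

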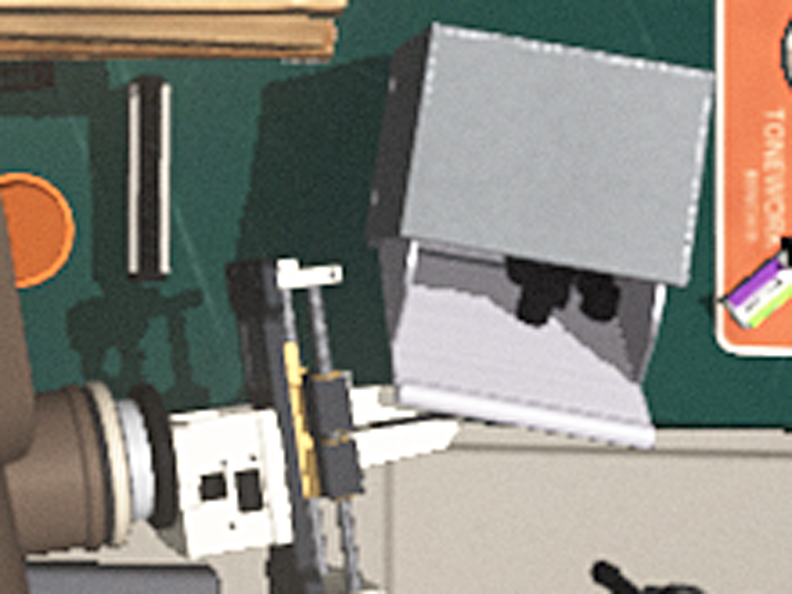

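Bucket is following (lip now at crop y ~400–440); continue along the arc.

```bash
python3 -m pendant '[{"dp":[0.008,0.006,0.002],"rotation":[0,0,0],"fingers":1},{"dp":[0.0176,0.013,0.004],"rotation":[0,0,0],"fingers":1},{"dp":[0.028,0.019,0.006],"rotation":[0,0,0],"fingers":1},{"dp":[0.0386,0.0245,0.009],"rotation":[0,0,0],"fingers":1},{"dp":[0.047,0.0275,0.011],"rotation":[0,0,0],"fingers":1},{"dp":[0.0555,0.030,0.013],"rotation":[0,0,0],"fingers":1}]'
python3 - <<'E'
from cb import *
q0=st()['joints']
L=plan(10,.3)[6:]
for n,P,Rt in L: rel(P,Rt,n)
snap("q")
crop("pics/q_top.png","pics/q_t1.png",300,220,520,385,3.6)
E
```

```text
clock: 22.6
position: [0.4463, -0.2496, 0.119]
ee_rot: [1.743, 0.127, 0.111]
force: [-1.7, 0.2, -0.4]
width: 0.003
t 22.60 pos [ 0.4463 -0.2496  0.119 ] bin [-0.0298  0.0297  0.119 ] toolx [0.9891 0.1471 0.003 ] toolz [ 0.1453 -0.9738 -0.175 ] F [-1.65  0.24 -0.44] w 0.003
 q [-0.1431  0.9432 -0.3363  2.2921  1.3703  1.6471 -1.6915]
th0.30 c-0.01 dp [-0.0174 -0.0064 -0.0044] rot [-0.001 -0.    -0.003] rows>=0.3
th0.15 c-0.01 dp [-0.0006 -0.0006 -0.0002] rot [-0.001 -0.    -0.003] rows>=0.0
th0.00 c-0.01 dp [0.0168 0.0025 0.0047] rot [-0.001 -0.    -0.003] rows>=0.3
th-0.10 c-0.01 dp [0.0285 0.0031 0.0083] rot [-0.001 -0.    -0.003] rows>=0.5
```

View pics/q_t1.png

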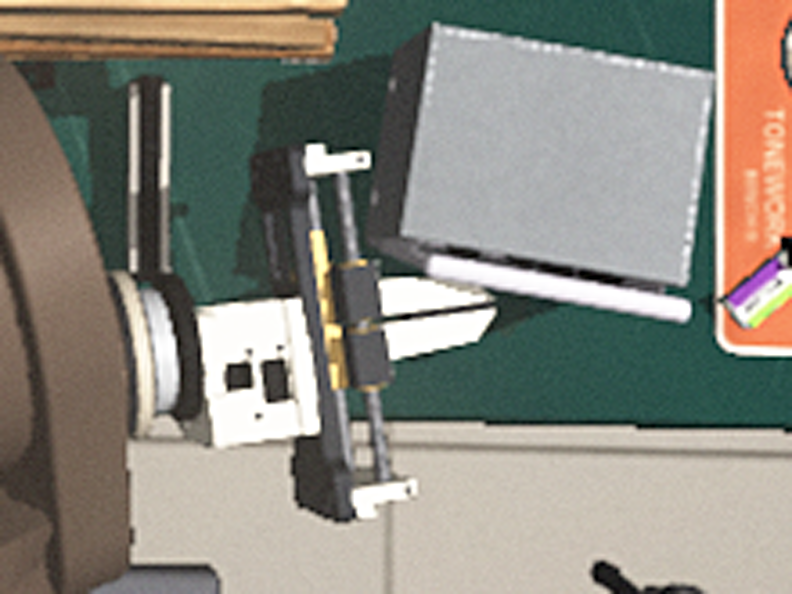

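View pics/q_scene.png

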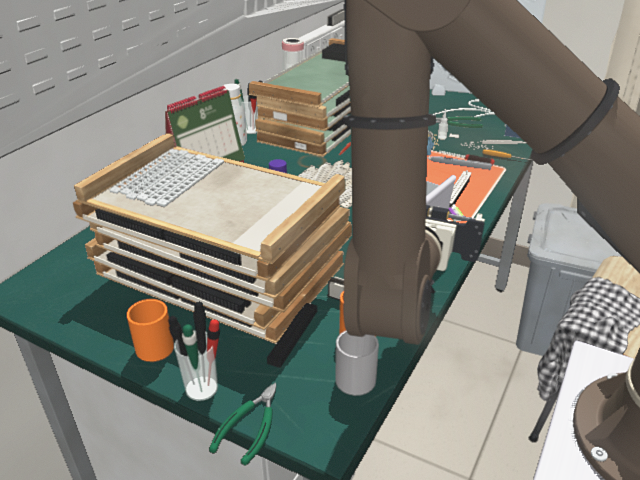

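```bash
python3 -m pendant '[{"dp":[0.006,0.001,0.002],"rotation":[0,0,0],"fingers":1},{"dp":[0.011,0.0015,0.003],"rotation":[0,0,0],"fingers":1},{"dp":[0.011,0.0015,0.003],"rotation":[0,0,0],"fingers":1}]'
python3 -c "
from cb import *
st()"
```

```text
clock: 23.08
position: [0.4571, -0.2515, 0.12]
ee_rot: [1.743, 0.125, 0.109]
force: [-6.7, 2.8, 0.7]
width: 0.005
t 23.07 pos [ 0.4571 -0.2515  0.12  ] bin [-0.0188  0.0295  0.12  ] toolx [0.9894 0.1452 0.0029] toolz [ 0.1435 -0.9741 -0.1747] F [-6.73  2.75  0.69] w 0.005
 q [-0.1351  0.9386 -0.3293  2.2683  1.3819  1.6474 -1.6609]
```

```bash
python3 -m pendant '[{"dp":[0.002,0,0.0005],"rotation":[0,0,0],"fingers":1},{"dp":[0.004,0,0.001],"rotation":[0,0,0],"fingers":1},{"dp":[0.004,0,0.001],"rotation":[0,0,0],"fingers":1}]'
python3 - <<'E'
from cb import *
st()
snap("r")
crop("pics/r_top.png","pics/r_t1.png",390,215,520,315,6)
E
```

```text
clock: 23.45
position: [0.4576, -0.2517, 0.12]
ee_rot: [1.743, 0.126, 0.101]
force: [-24.8, 18.3, 6.9]
width: 0.0
t 23.45 pos [ 0.4576 -0.2517  0.12  ] bin [-0.0183  0.0294  0.12  ] toolx [ 0.99    0.1412 -0.003 ] toolz [ 0.1385 -0.9748 -0.1746] F [-24.78  18.34   6.9 ] w 0.000
 q [-0.1335  0.9384 -0.3291  2.2631  1.3789  1.648  -1.6505]
```

View pics/r_t1.png

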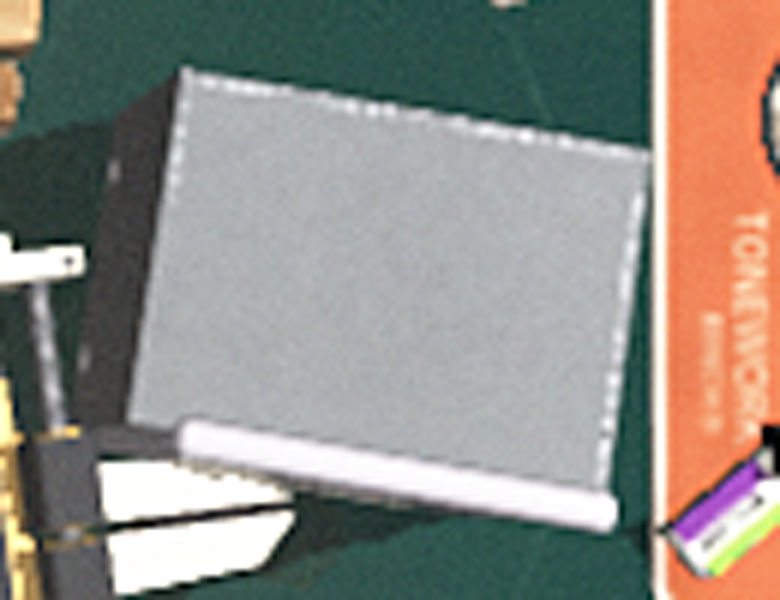

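```bash
python3 -m pendant '[{"dp":[-0.01,0,-0.002],"rotation":[0,0,0],"fingers":1},{"dp":[-0.03,0,-0.005],"rotation":[0,0,0],"fingers":1},{"dp":[-0.06,0.01,-0.01],"rotation":[0,0,0],"fingers":1},{"dp":[-0.07,0.05,-0.01],"rotation":[0.1,0,0],"fingers":1},{"dp":[-0.08,0.1,-0.01],"rotation":[0.25,0,0],"fingers":1},{"dp":[-0.08,0.13,-0.01],"rotation":[0.4,0,0],"fingers":1},{"dp":[-0.08,0.13,-0.01],"rotation":[0.4,0,0],"fingers":1}]'
python3 - <<'E'
from cb import *
st()
snap("s")
crop("pics/s_top.png","pics/s_t1.png",390,215,520,315,6)
t=lambda u,v:(u/6+390-.4,v/6+215-.4)
E
```

```text
clock: 24.42
position: [0.3805, -0.2764, 0.2527]
ee_rot: [2.143, 0.151, 0.084]
force: [-0.0, 0.4, -0.5]
width: 0.004
t 24.43 pos [ 0.3805 -0.2764  0.2527] bin [-0.0907 -0.0067  0.2527] toolx [0.99   0.1411 0.0012] toolz [ 0.119  -0.8301 -0.5447] F [-0.05  0.4  -0.51] w 0.004
 q [ 0.1931  0.2395 -0.506   2.3604  1.1922  1.2621 -0.997 ]
```

View pics/s_t1.png

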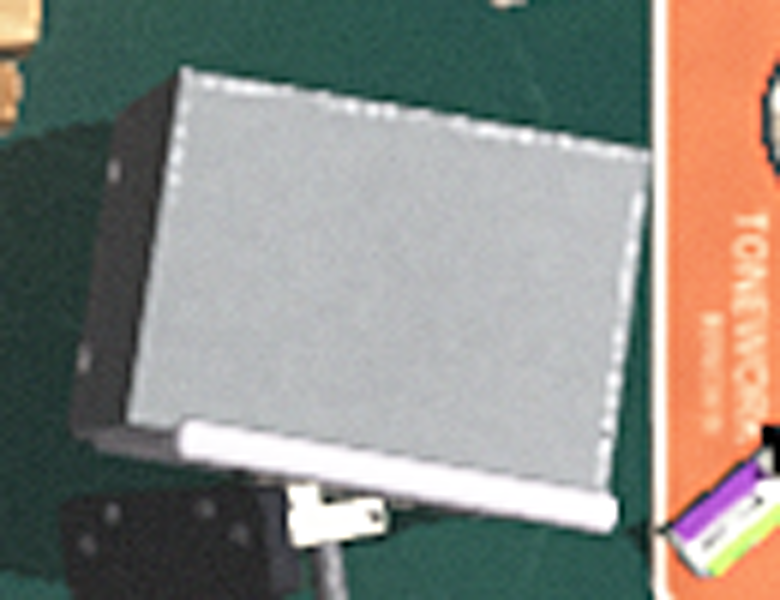

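View pics/s_scene.png

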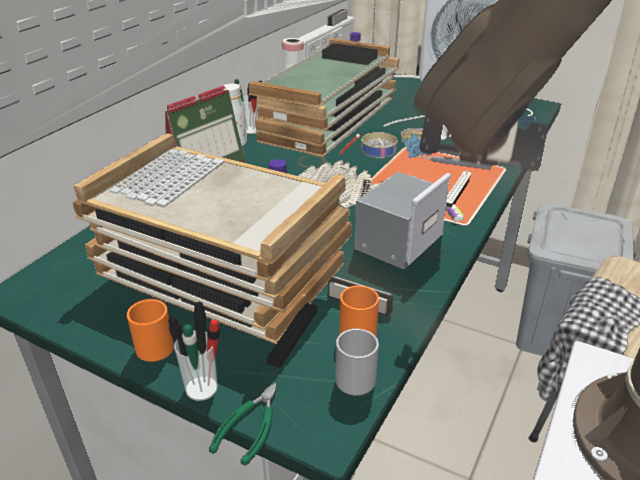

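View pics/s_top.png

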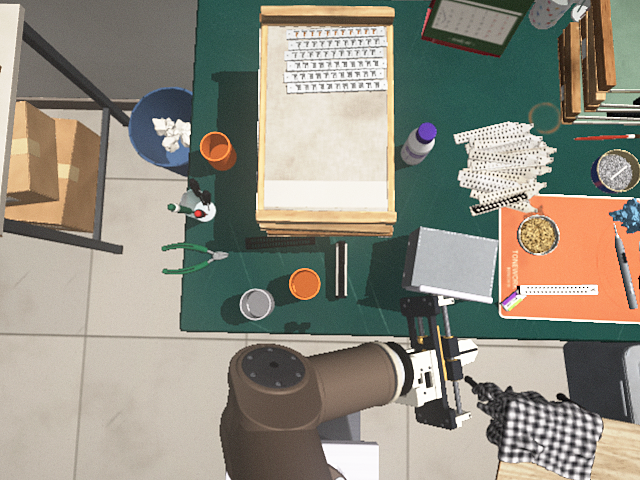

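```bash
python3 - <<'E'
from look import *
t=lambda u,v:(u/6+390-.4,v/6+215-.4)
x=[(px2w("top",*t(*p),.152)-H)@BX for p in [(180,421),(618,492),(180,459),(612,531)]]
print(x,np.mean(x),'angle', (-.003-np.mean(x))/.144)
E
python3 -m pendant '[{"dp":[0,0,0],"rotation":[0,0,0],"fingers":1},{"dp":[0,0,0],"rotation":[0,0,0],"fingers":1},{"dp":[0,0,0],"rotation":[0,0,0],"fingers":1}]'
python3 -c "
from look import *
st(); print(abs(arm.observe()['dq']).max()); print(arm.sign_off())"
```

```text
[np.float64(0.0015755752446666618), np.float64(0.0035906589929702985), np.float64(-0.00999924885062381), np.float64(-0.008571217202529954)] -0.0033510579538792006 angle 0.0024379024574944486
clock: 24.9
position: [0.3805, -0.2764, 0.2525]
ee_rot: [2.141, 0.15, 0.084]
force: [-0.1, 0.4, 0.6]
width: 0.006
t 24.90 pos [ 0.3805 -0.2764  0.2525] bin [-0.0907 -0.0067  0.2525] toolx [0.9901 0.1403 0.0016] toolz [ 0.1186 -0.8312 -0.5432] F [-0.14  0.35  0.61] w 0.006
 q [ 0.1906  0.2414 -0.5047  2.361   1.193   1.264  -1.0009]
0.0029963563045918465
the job is handed in; nothing more can be done
None
```

The job is done and handed in at 24.9 s of the 72 s allowed; the hand-in gave no verdict.

I tipped the bucket open to its end stop and gripped the beaker from the left. I then poured at about 130° over the bucket, stood the empty beaker back on its spot and pushed the bucket shut until it met its stop.

Last checks:
- **Bucket:** the last top picture puts the lip at about 0.002 rad from shut, well within the 0.06 rad limit.
- **Beaker:** it is empty and stands upright at its original spot.
- **Bystanders:** the harmonica and the cup of tools show no visible shift in the pictures; I did not measure their positions again.
- **Robot:** it was still and clear of everything, with no real force on the tool.
- **Feet:** the pile was clearly in the bucket after the pour and none were outside. I could not count all six one by one, because some overlapped under the shell's edge. The empty beaker, and a drop in tool load of about 1 N at the pour, both fit all six being in. With the bucket shut they cannot be seen.

No check disagreed. The highest forces I read were about 30 N at the open stop and about 32 N at the shut stop, both on the fingers.

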